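# Brush out the racked beakers

## Task

Lift the latch bar over its catch and swing the rack's gate off the beakers, then take the long brush from its pot and brush out every beaker in the rack, working from the left-hand one to the right-hand one: run the brush all the way down to the bottom, up to the rim and down to the bottom again, at least twice down in each, leaving the beakers standing in the rack. Then stand the brush back in its pot, head down, swing the gate shut over the beakers and let the latch bar drop behind its catch; do not knock over or shift the other things on the bench.

Things in the scene. Friction and masses are not known exactly. Their poses are not given: they have to be found in the camera images.
- wash_rack: aluminium rack fixed to the bench, 68 x 270 mm, three square cells in a row (inside 58 mm, walls 24 mm high, floor 5 mm thick). Origin: middle of its underside; z up, y along the row to the left end, x across it away from the robot. Cells at y = +63, 0, -63 mm; hinge post (108 mm high) at y = +115, catch post at y = -118 mm: keeper plate 110 mm high on the bar's +x side, ramp down its far side.
- gate (a joint): rad, turn about the upright hinge post: 0 = shut, lying over the beaker mouths; grows as its free end swings to the rack's +x (counter-clockwise from above), stop at 1.6. Flat steel bar 30 mm wide, 80 to 88 mm above the bench, reaching 218 mm from the hinge. Light friction: stays where left. Shut with the latch bar down, it moves no more than 0.03 rad.
- gate_hinge (a point): point on the gate's upright hinge axis, 130 mm above the bench (the height of the latch knob); its frame turns with the gate, the gate runs along its -y.
- latch_bar (a joint): rad, lift of the gravity latch bar: 0 = level (dropped), grows as its free end rises, stop at 0.6, falls when let go. Round bar 8 mm thick, 100 mm above the bench, pivoted on the gate 120 mm from the gate's hinge, reaching 248 mm from it, held by the keeper plate. Clears the plate above 0.15 rad; pushed shut, it rides up the ramp and drops behind the plate by itself.
- latch_knob (a point): middle of the black upright round knob (18 mm across, 33 mm tall, 30 mm above the bar's axis) on the latch bar, 195 mm from the gate's hinge axis, 75 mm from the bar's pivot. z along the knob, y along the bar to the hinge post, x square to the gate towards its opening side. Raising it 19 mm lifts the bar about 0.25 rad.
- beaker_left: low glass beaker, loose, 53 mm across, 65 mm high, inside about 44 mm wide at the bottom, floor 2 mm thick, standing in the rack's left-hand cell (as the robot sees it); may be absent (its cell is then empty). Origin: centre of its underside, z up.
- beaker_mid: low glass beaker, loose, 53 mm across, 65 mm high, inside about 44 mm wide at the bottom, floor 2 mm thick, standing in the rack's middle cell (as the robot sees it); may be absent (its cell is then empty). Origin: centre of its underside, z up.
- beaker_right: low glass beaker, loose, 53 mm across, 65 mm high, inside about 44 mm wide at the bottom, floor 2 mm thick, standing in the rack's right-hand cell (as the robot sees it); may be absent (its cell is then empty). Origin: centre of its underside, z up.
- brush_pot: loose heavy steel pot (0.8 kg) on a round foot of 84 mm; tube of 34 mm inner diameter flaring to 52 mm at the mouth, 78 mm high, inner floor 12 mm above its underside. Origin: centre of its underside, z up.
- brush_grip (a point): point on the axis of the brush's wooden handle where to hold it, 165 mm above the brush's end. Straight, 200 mm long: flat-ended white bristle head 28 mm across and 55 mm long, thin stem, handle 14 mm across from 94 to 186 mm, end knob 21 mm across above it. 70 g. Stands head down in the pot. z along the brush from head to end knob.
- brush_tip (a point): centre of the flat lower end of the bristle head; same axes as brush_grip.
- brush: the same brush as a body; its origin and axes are those of brush_tip.
- measuring_cylinder_mid (a point): bystander: tall glass measuring cylinder, 66 mm foot, 250 mm high; this point 100 mm up. Leave alone.
- amber_bottle_mid (a point): bystander: amber-filled sample bottle, 68 mm across, 208 mm high; this point 100 mm up. Leave alone.
- wash_bottle_mid (a point): bystander: white wash bottle with a spout, 99 x 68 mm, 199 mm high; this point 100 mm up. Leave alone.
- petri_dish: bystander: small flat dish with lid, 55 mm across, 11 mm high; origin under its centre. Leave alone.
- small_ferrule: bystander: flat steel disc, 58 mm across, 6 mm thick; origin under its centre. Leave alone.
Mind the look-alikes: they are no part of the job. What is shaped like the beaker_mid but pink is not meant.

How it is judged:
By the outcome, as a careful person would: the job done as asked, in the order asked, and still so for the second after the job is handed in, with the robot touching nothing.
Of beaker_left, beaker_mid, beaker_right only 2 to 3 are there at a start; the rules pass over those that are not, and their reading is None.
At some moment in a run one of brush_pot may be knocked a few centimetres aside while the robot is not near it.
Once in a run the grip may slacken for a moment while it holds something.
It also fails if it takes over 210 s, if anything falls off the work surface, if the arm or the gripper's body presses on something with over 40 N, if the wrist force passes 120 N, or if a joint passes its speed limit or range.

## Robot

A 6-joint arm with a two-finger parallel gripper is mounted at the origin on a cart in front of the work surface, level with it; the furniture and walls round the work are solid. World frame = base frame: x ahead of the robot, y to its left, z up, the work surface at z = 0. Lengths are in m, angles in rad, forces in N, time in s.
With the tool pointing down it reaches from about 0.225 to 0.875 m from the base axis. Payload 3.4 kg.
Tool frame: the origin (TCP) lies at the very end of the fingers, on their centre line; the grasp point (between the pads) lies 19 mm behind it; z points along the fingers, y is the direction in which the jaws open and shut (so a half turn about z gives the same grasp; the last joint's range is limited). The gripper opens to 85 mm and grips with 20 to 120 N. Pads are 22 mm wide; open, the fingers measure 114 mm over their backs; the gripper's body (76 mm by 85 mm) begins 54 mm behind the grasp point. The pads swing forward as they close: fully open they stand 13 mm farther back than shut.
Start: joints at [-1.322, 0.276, 1.505, -0, 1.361, -0.121], TCP at [0.208, -0.536, 0.211] pointing down, gripper open.
Joint ranges: [-2.89, 2.89], [-0.75, 2.08], [0.22, 2.7], [-1.18, 4.32], [0.11, 2.71], [-2.7, 2.7]. Speed limits (rad/s): [2.57, 2.57, 3.14, 3.14, 3.14, 3.14].

## Interface

Orientations are given as a unit quaternion [w, x, y, z].
In Python, from rig import manip, viewer, job gives the robot as it stands.
- The arm moves only by the shell command python3 -m crank 'ROWS' [OPENING] [FORCE]. ROWS is JSON, a list of rows, each a list of 6 numbers: the shift along the tool's x, y, z in m, then the turn, a rotation vector about the tool's x, y, z in degrees. In form: [[dx, dy, dz, rx, ry, rz], ...]. A call has 1 to 20 rows; each row is the pose to reach, as a shift and turn from the pose measured when the call began, along the tool's axes at that moment; what a row does not reach only later rows make up. A row lasts 1/8 s, in which the tool goes at most 62.5 mm and 10.7 degrees, less where a joint would pass 70% of its speed; a pose out of reach is approached as far as the arm can. A call with a gripper value outside its range is refused whole. OPENING is the opening, from 0 (shut) to 1 (fully open), set as the call begins (- or left out, the last holds). The fingers move at their own pace and stop on an object; FORCE is the grip in N (left out, the last holds). Time passes only in rows, so rows that repeat a pose let the fingers close. It gives the time, the measured TCP pose, the force and the opening at its end, in the units of the state.
- manip.get_state(): the state, without advancing time (a new reading comes with each control period).
- viewer.get_image(name): name is "side" or "top" or "wrist"; returns a dict with "frame" (420x560x3 uint8, blue, green, red), "range_z" (420x560 float32, m along the optical axis (not along the pixel's ray), 0 where there is no reading), "intrinsics" (3x3 intrinsics, pixels), "world_from_camera" (4x4, takes a point from camera to world coordinates); the wrist camera has in their place "mount" (4x4, takes a point from camera to tool coordinates, whose origin is the TCP and whose axes are the flange's). Camera axes: x right, y up, looking along -z (the intrinsics and any distortion apply to the point x, -y, -z); pixel columns grow to the right and rows downward; lengths in m; the calibration is good to about 2 mm. The wrist camera is an equidistant fisheye: a pixel r from the principal point sees the ray r / f radians off the axis. A picture is of the moment at which its call begins: read the wrist's pose just before it.
- job.sign_off(): hands the job in, once; it reports no verdict.
The state is a dict: "clock": time; "qpos": joint angles; "qd": joint speeds; "effort": joint torques, N m; "position": TCP position; "ee_rot": TCP orientation; "contact_force": force on the tool from outside, world axes, zero at the start; "moment": the same for the moment, N m; "width": finger opening in m.
Only numpy, scipy, OpenCV 4.12 (cv2) and the standard library are available. Lean on these libraries where they do the work, as an engineer would, in place of code of your own. Each camera call takes 0.05 s, during which the arm holds its last target. There are 200 camera calls.

## Working session

There is one attempt and no reset: what is moved stays moved. The work goes in short steps, Python scripts to look and compute and a shell command to move; the robot and the scene stay as the last step left them, time stands still between calls to the robot, and variables do not carry over. Pictures are saved under pics/ and viewed, about 12 in all and at most 16, crops included, and the job is handed in when it is done.

```bash
ls; mkdir -p pics; cat > h.py <<'E'
import numpy as np, cv2
from rig import manip, viewer, job
from scipy.spatial.transform import Rotation as R
def st():
    s=manip.get_state(); return s
def rot(s): 
    q=s["ee_rot"]; return R.from_quat([q[1],q[2],q[3],q[0]]).as_matrix()
def cloud(im):
    z=im["range_z"]; K=im["intrinsics"]; h,w=z.shape
    u,v=np.meshgrid(np.arange(w),np.arange(h))
    x=(u-K[0,2])/K[0,0]*z; y=(v-K[1,2])/K[1,1]*z
    P=np.stack([x,-y,-z],-1); T=im["world_from_camera"]
    W=P@T[:3,:3].T+T[:3,3]; W[z==0]=np.nan
    return W
E
python3 - <<'E'
from h import *
s=st(); print(s); print(rot(s))
for n in("side","top"):
    im=viewer.get_image(n); np.save(f"pics/{n}.npy",im,allow_pickle=True)
    cv2.imwrite(f"pics/{n}0.png",im["frame"]); print(n,im["intrinsics"],im["world_from_camera"])
E
```

```text
pics
{'clock': 0.0, 'qpos': array([-1.32199258e+00,  2.76606392e-01,  1.50616440e+00, -7.34287935e-06,
        1.36070967e+00, -1.21028058e-01]), 'qd': array([ 1.77995496e-03,  9.98276667e-05, -1.06716850e-04,  2.07655356e-06,
        9.26291999e-04,  5.31765706e-04]), 'effort': array([-3.86777847e-04, -4.16764677e+01, -2.45803928e+01, -2.58233913e-04,
        1.09398243e-02, -7.23592876e-06]), 'position': array([ 0.20767091, -0.53556076,  0.2103208 ]), 'ee_rot': array([-9.41746919e-04,  9.82951138e-01,  1.83864543e-01, -6.38455029e-05]), 'contact_force': array([-0.10044489,  0.48151079, -0.45350801]), 'moment': array([0.04476852, 0.00958024, 0.0104366 ]), 'width': 0.08514006427619741}
[[ 9.32387651e-01  3.61459603e-01 -4.71821753e-04]
 [ 3.61459844e-01 -9.32385886e-01  1.82790456e-03]
 [ 2.20793715e-04 -1.87486026e-03 -9.99998218e-01]]
side [[410.94562552   0.         283.6473664 ]
 [  0.         410.94562552 212.41003112]
 [  0.           0.           1.        ]] [[-0.90263528  0.1724358  -0.39435448 -0.0494686 ]
 [-0.43022767 -0.38786932  0.8151451   1.06401185]
 [-0.01239781  0.90544093  0.42429119  0.7078428 ]
 [ 0.          0.          0.          1.        ]]
top [[521.53613889   0.         274.3650521 ]
 [  0.         521.53613889 209.34066817]
 [  0.           0.           1.        ]] [[-0.02618925  0.9970354  -0.07235006  0.35018361]
 [-0.99949157 -0.0274329  -0.01624928 -0.05203336]
 [-0.01818588  0.07188772  0.99724693  1.96002572]
 [ 0.          0.          0.          1.        ]]
```

View pics/side0.png

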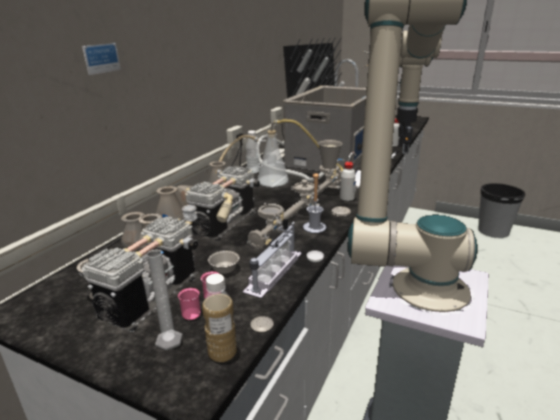

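View pics/top0.png

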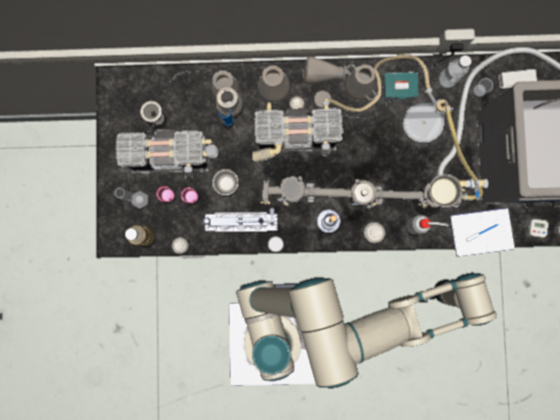

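The side view shows the rack at about (273,268), the pot and brush at (315,212) and pink look-alike beakers at (190,303). In the top view the rack is at about (241,222) and the pot at (329,220).

```bash
python3 - <<'E'
from h import *
im=np.load("pics/top.npy",allow_pickle=True).item(); W=cloud(im); f=im["frame"]
a=cv2.resize(f[195:250,195:355],None,fx=5,fy=5,interpolation=cv2.INTER_CUBIC)
im2=np.load("pics/side.npy",allow_pickle=True).item(); b=cv2.resize(im2["frame"][170:300,235:345],None,fx=3,fy=3,interpolation=cv2.INTER_CUBIC)
c=np.zeros((a.shape[0]+300,800,3),np.uint8); c[:a.shape[0]]=a; c[a.shape[0]:,:b.shape[1]]=b[90:390]
cv2.imwrite("pics/crop1.png",c)
m=(W[...,2]>0.015)&(W[...,2]<.3); 
hsv=cv2.cvtColor(f,cv2.COLOR_BGR2HSV)
def reg(u0,u1,v0,v1,zl,zh):
    w=W[v0:v1,u0:u1].reshape(-1,3); k=(w[:,2]>zl)&(w[:,2]<zh); return w[k]
for n,b in dict(rack=(200,285,205,240),pot=(314,344,205,235)).items():
  for zl,zh in((.003,.02),(.02,.06),(.06,.095),(.095,.12),(.12,.15),(.15,.25)):
    w=reg(*b,zl,zh)
    if len(w)>2: print(n,zl,zh,len(w),w.mean(0).round(4),w.min(0).round(3),w.max(0).round(3))
# rack footprint by brightness
sub=np.zeros(f.shape[:2],np.uint8); sub[205:240,198:285]=(hsv[205:240,198:285,2]>110)
cs,_=cv2.findContours(sub,0,2); cc=max(cs,key=cv2.contourArea); print(cv2.minAreaRect(cc))
sub=np.zeros(f.shape[:2],np.uint8); sub[205:240,310:346]=(hsv[205:240,310:346,2]>110)
print(cv2.minAreaRect(max(cv2.findContours(sub,0,2)[0],key=cv2.contourArea)))
E
```

```text
rack 0.003 0.02 816 [0.4424 0.0979 0.008 ] [ 0.38  -0.056  0.003] [0.516 0.262 0.02 ]
rack 0.02 0.06 164 [0.4487 0.115  0.0277] [ 0.412 -0.014  0.02 ] [0.483 0.221 0.06 ]
rack 0.06 0.095 489 [0.4488 0.11   0.0848] [ 0.424 -0.017  0.061] [0.487 0.225 0.095]
rack 0.095 0.12 177 [0.4507 0.0904 0.1034] [ 0.434 -0.027  0.095] [0.483 0.234 0.117]
rack 0.12 0.15 21 [0.4459 0.0267 0.1435] [0.439 0.018 0.126] [0.453 0.036 0.15 ]
pot 0.003 0.02 271 [ 0.4451 -0.22    0.0074] [ 0.393 -0.278  0.003] [ 0.503 -0.167  0.02 ]
pot 0.02 0.06 26 [ 0.4394 -0.2199  0.0521] [ 0.425 -0.24   0.023] [ 0.462 -0.205  0.06 ]
pot 0.06 0.095 135 [ 0.4438 -0.2199  0.0723] [ 0.417 -0.25   0.06 ] [ 0.472 -0.192  0.089]
pot 0.12 0.15 4 [ 0.4381 -0.2175  0.1348] [ 0.436 -0.223  0.131] [ 0.444 -0.213  0.138]
pot 0.15 0.25 33 [ 0.4424 -0.2195  0.2084] [ 0.433 -0.23   0.166] [ 0.453 -0.21   0.22 ]
((240.25123596191406, 221.5177764892578), (22.58531379699707, 74.23942565917969), 85.91438293457031)
((328.5, 220.5), (23.0, 23.0), 90.0)
```

View pics/crop1.png

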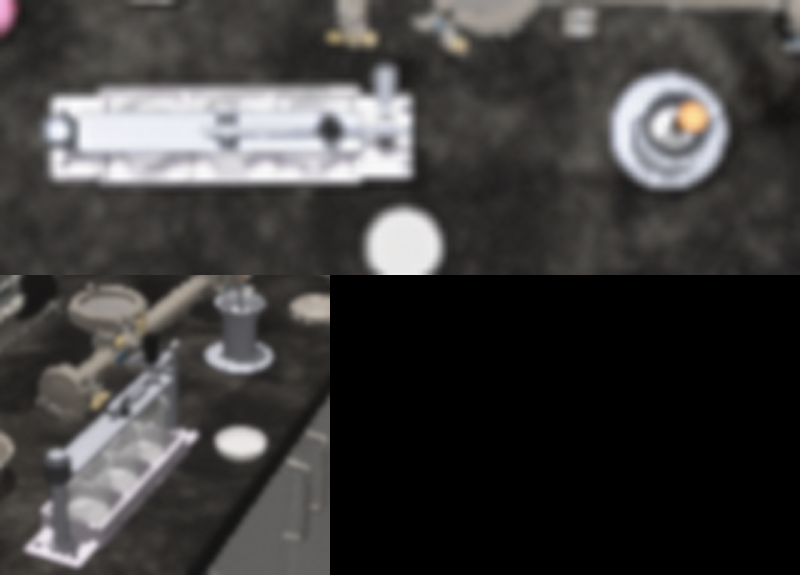

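The crop shows the rack with its gate shut. The hinge is the round post at the left (60,130), the black knob is at (330,128) and the keeper is at (385,130). The brush stands roughly upright in the pot.

```bash
cat >> h.py <<'E'
def ray(im,u,v,z):
    K=im["intrinsics"];T=im["world_from_camera"]
    d=T[:3,:3]@np.array([(u-K[0,2])/K[0,0],-(v-K[1,2])/K[1,1],-1]); o=T[:3,3]
    return o+d*(z-o[2])/d[2]
def go(*ts):
    "targets (x,y,z,yaw of tool x in deg), tool down -> shift/turn in tool axes of now"
    s=st(); A=rot(s)
    print("now",np.round(s["position"],4),"yaw",round(np.degrees(np.arctan2(A[1,0],A[0,0])),2),"t",round(s["clock"],2),"w",round(s["width"],4),"F",np.round(s["contact_force"],1),"q",np.round(s["qpos"],2))
    for x,y,z,yaw in ts:
        c,q=np.cos(np.radians(yaw)),np.sin(np.radians(yaw))
        B=np.array([[c,q,0],[q,-c,0],[0,0,-1]])
        d=A.T@(np.array([x,y,z])-s["position"]); r=np.degrees(R.from_matrix(A.T@B).as_rotvec())
        print([round(float(k),4) for k in d],[round(float(k),1) for k in r])
def wray(im,s,u,v,z):
    "wrist pixel -> world point on plane z"
    K=im["intrinsics"]; a=(u-K[0,2])/K[0,0]; b=(v-K[1,2])/K[1,1]; r=np.hypot(a,b)
    d=np.array([0,0,-1.]) if r<1e-9 else np.array([np.sin(r)*a/r,-np.sin(r)*b/r,-np.cos(r)])
    M=im["mount"]; A=rot(s); o=A@M[:3,3]+s["position"]; d=A@M[:3,:3]@d
    return o+d*(z-o[2])/d[2]
E
python3 - <<'E'
from h import *
im=np.load("pics/top.npy",allow_pickle=True).item(); W=cloud(im)
hp=ray(im,195+60/5,195+130/5,.108); kn=ray(im,195+330/5,195+128/5,.146); pot=ray(im,328.5,220.5,.01)
print("hinge",hp,"knob",kn,"dist",np.hypot(*(hp-kn)[:2]),"yaw",np.degrees(np.arctan2(*(hp-kn)[:2])),"pot",pot)
print("rack c",ray(im,240.25,221.5,.005))
# sector obstacles
r=np.hypot(W[...,0]-hp[0],W[...,1]-hp[1]); m=(r<.27)&(W[...,0]>hp[0]+.045)&(W[...,2]>.055)
for p in W[m][::6]: print(p.round(3),end=' ')
print(m.sum())
go((.208,-.536,.33,21),(.44,-.1,.33,60),(.446,.027,.25,90))
E
```

```text
hinge [0.44950923 0.21924289 0.108     ] knob [0.44375542 0.02510937 0.146     ] dist 0.1942187672859646 yaw 1.6976591194052224 pot [ 0.44430269 -0.22139615  0.01      ]
rack c [0.44975947 0.10916855 0.005     ]
[0.719 0.234 0.186] [0.714 0.237 0.194] [0.718 0.219 0.171] [0.713 0.259 0.186] [0.712 0.238 0.185] [0.715 0.22  0.169] [0.71  0.269 0.186] [0.71  0.249 0.184] [0.709 0.228 0.181] [0.703 0.187 0.207] [0.707 0.284 0.182] [0.706 0.262 0.186] [0.703 0.24  0.197] [0.705 0.221 0.186] [0.7   0.191 0.204] [0.703 0.306 0.192] [0.701 0.285 0.196] [0.703 0.266 0.185] [0.702 0.245 0.187] [0.704 0.226 0.175] [0.696 0.2   0.208] [0.697 0.181 0.2  ] [0.703 0.306 0.173] [0.701 0.284 0.181] [0.699 0.262 0.185] [0.697 0.241 0.192] [0.699 0.222 0.178] [0.694 0.198 0.201] [0.693 0.177 0.206] [0.697 0.304 0.184] [0.697 0.284 0.179] [0.696 0.263 0.185] [0.697 0.243 0.176] [0.7   0.226 0.155] [0.69  0.197 0.205] [0.69  0.178 0.2  ] [0.696 0.313 0.173] [0.694 0.291 0.181] [0.693 0.27  0.184] [0.692 0.246 0.182] [0.693 0.226 0.178] [0.687 0.201 0.201] [0.685 0.179 0.212] [0.695 0.33  0.162] [0.689 0
[... 3256 characters left out ...]
] [0.552 0.011 0.068] [0.543 0.471 0.243] [0.555 0.267 0.067] [ 0.549 -0.01   0.057] [0.556 0.407 0.068] [0.546 0.016 0.057] [0.538 0.472 0.228] [0.549 0.315 0.07 ] [0.535 0.475 0.221] [0.549 0.406 0.057] [0.536 0.008 0.076] [0.542 0.473 0.109] [0.534 0.016 0.063] [0.537 0.472 0.124] [0.538 0.316 0.066] [0.535 0.474 0.115] [0.537 0.397 0.063] [0.526 0.012 0.067] [0.537 0.473 0.055] [0.532 0.374 0.07 ] [0.532 0.475 0.061] [0.519 0.005 0.059] 1370
now [ 0.2077 -0.5356  0.2104] yaw 21.19 t 0.1 w 0.0854 F [-0.8  0.6  0.5] q [-1.32  0.28  1.51 -0.    1.36 -0.12]
[0.0002, 0.0002, -0.1196] [-0.1, -0.0, 0.2]
[0.3741, -0.3224, -0.119] [-0.1, -0.0, -38.8]
[0.4256, -0.4385, -0.0388] [-0.1, -0.1, -68.8]
```

```bash
python3 -m crank '[[0,0,-0.06,0,0,0],[0,0,-0.12,0,0,0],[0.05,-0.042,-0.12,0,0,-6],[0.1,-0.085,-0.12,0,0,-12],[0.15,-0.128,-0.12,0,0,-18],[0.2,-0.17,-0.12,0,0,-24],[0.24,-0.205,-0.12,0,0,-30],[0.28,-0.24,-0.12,0,0,-36],[0.32,-0.28,-0.12,0,0,-42],[0.355,-0.32,-0.12,0,0,-48],[0.385,-0.37,-0.10,0,0,-56],[0.41,-0.41,-0.07,0,0,-64],[0.426,-0.438,-0.04,0,0,-70],[0.426,-0.438,-0.04,0,0,-70],[0.426,-0.438,-0.04,0,0,-70]]' 0.6 30; python3 - <<'E'
from h import *
s=st(); im=viewer.get_image("wrist"); np.save("pics/w1.npy",im,allow_pickle=True); cv2.imwrite("pics/w1.png",im["frame"])
np.save("pics/w1s.npy",s,allow_pickle=True)
print(im["intrinsics"],im["mount"]); go((.444,.0255,.2,91.7))
E
```

```text
clock: 1.98
position: [0.4469, 0.0261, 0.2516]
ee_rot: [-0.0, 0.7, 0.714, 0.0]
contact_force: [-0.1, 0.0, 0.5]
width: 0.0513
[[325.1922621    0.         280.33882855]
 [  0.         325.1922621  210.48266924]
 [  0.           0.           1.        ]] [[ 1.33105820e-03  9.45883973e-01  3.24502294e-01  8.24818186e-02]
 [ 9.99999114e-01 -1.26442017e-03 -4.16213535e-04  9.78900967e-04]
 [ 1.66175321e-05  3.24502560e-01 -9.45884817e-01 -1.63288126e-01]
 [ 0.00000000e+00  0.00000000e+00  0.00000000e+00  1.00000000e+00]]
now [0.4472 0.0258 0.2521] yaw 91.11 t 2.02 w 0.0513 F [ 0.1 -0.5  0. ] q [-0.1   0.06  1.68  0.    1.4  -0.12]
[-0.0002, -0.0033, 0.0521] [0.1, -0.0, -0.6]
```

View pics/w1.png

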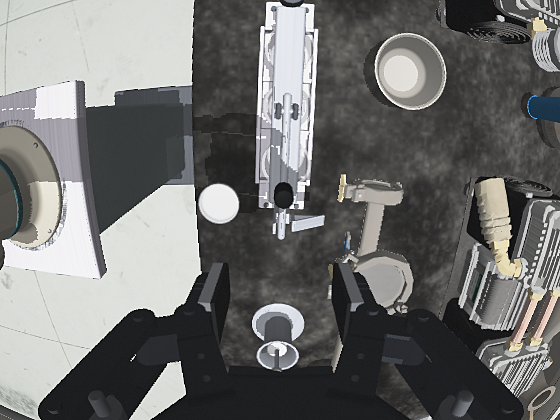

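The wrist view shows the gate over the rack, the latch knob at about (284,192) and the keeper ramp at (305,222). It's clear around the knob.

```bash
python3 - <<'E'
from h import *
im=np.load("pics/w1.npy",allow_pickle=True).item(); s=np.load("pics/w1s.npy",allow_pickle=True).item()
f=im["frame"]; sub=np.zeros(f.shape[:2],np.uint8); sub[175:212,268:302]=f[175:212,268:302].max(-1)<50
c=max(cv2.findContours(sub,0,2)[0],key=cv2.contourArea); print(cv2.boundingRect(c),cv2.minEnclosingCircle(c))
x,y,w,h=cv2.boundingRect(c)
print("top of knob",wray(im,s,x+w/2,y+w/2,.146), "bottom",wray(im,s,x+w/2,y+h-5,.113))
print("hinge approx",wray(im,s,292,2,.108))
W=cloud(np.load("pics/top.npy",allow_pickle=True).item()); m=(W[...,1]>-.05)&(W[...,1]<.05)&(W[...,0]>.5)&(W[...,0]<.62); print(np.sort(W[...,2][m])[-12:])
E
```

```text
(274, 182, 19, 27) ((283.0, 195.0), 13.038504600524902)
top of knob [0.45051017 0.03374582 0.146     ] bottom [0.45135075 0.01193022 0.113     ]
hinge approx [0.45484702 0.20760023 0.108     ]
[0.10596898 0.10620963 0.10927808 0.11066001 0.11118981 0.11211107
 0.11257689 0.11299262 0.11363783 0.11451629 0.11474794 0.1159215 ]
```

```bash
python3 - <<'E'
from h import *
im=np.load("pics/w1.npy",allow_pickle=True).item(); s=np.load("pics/w1s.npy",allow_pickle=True).item()
print(wray(im,s,283.5,199.5,.146))
W=cloud(np.load("pics/top.npy",allow_pickle=True).item()); m=(W[...,1]>-.05)&(W[...,1]<.06)&(W[...,0]>.5)&(W[...,0]<.66)&(W[...,2]>.07)
P=W[m]; r=np.hypot(P[:,0]-.45,P[:,1]-.219); o=np.argsort(r); print(np.c_[P,r][o][::5].round(3))
go((.448,.025,.116,91.5))
E
```

```text
[0.45068539 0.02656788 0.146     ]
[[ 0.526  0.015  0.073  0.217]
 [ 0.555  0.015  0.075  0.23 ]
 [ 0.559  0.011  0.073  0.235]
 [ 0.566  0.011  0.07   0.238]
 [ 0.562  0.003  0.076  0.243]
 [ 0.524 -0.035  0.075  0.265]
 [ 0.518 -0.046  0.104  0.274]
 [ 0.552 -0.044  0.115  0.282]
 [ 0.552 -0.047  0.114  0.285]
 [ 0.571 -0.048  0.106  0.293]]
now [0.4472 0.0258 0.2521] yaw 91.11 t 2.02 w 0.0513 F [ 0.1 -0.5  0. ] q [-0.1   0.06  1.68  0.    1.4  -0.12]
[-0.0009, 0.0006, 0.1361] [0.1, -0.0, -0.4]
```

```bash
python3 -m crank '[[-0.001,0.002,0.05,0,0,0],[-0.001,0.002,0.09,0,0,0],[-0.001,0.002,0.12,0,0,0],[-0.001,0.002,0.136,0,0,0],[-0.001,0.002,0.136,0,0,0],[-0.001,0.002,0.136,0,0,0]]'; python3 -m crank '[[0,0,0,0,0,0],[0,0,0,0,0,0],[0,0,0,0,0,0],[0,0,0,0,0,0],[0,0,0,0,0,0]]' 0 40
python3 - <<'E'
from h import *
im=viewer.get_image("wrist"); cv2.imwrite("pics/w2.png",im["frame"]); go()
E
```

```text
clock: 2.78
position: [0.4506, 0.0241, 0.1173]
ee_rot: [0.001, 0.701, 0.713, 0.001]
contact_force: [0.8, -0.5, -0.8]
width: 0.051
clock: 3.4
position: [0.4515, 0.0238, 0.1183]
ee_rot: [0.002, 0.701, 0.714, 0.002]
contact_force: [-0.5, -1.5, 6.5]
width: 0.015
now [0.4515 0.0238 0.1183] yaw 91.05 t 3.45 w 0.0151 F [-0.4 -0.6  5.9] q [-0.1   0.17  1.91  0.    1.06 -0.12]
```

View pics/w2.png

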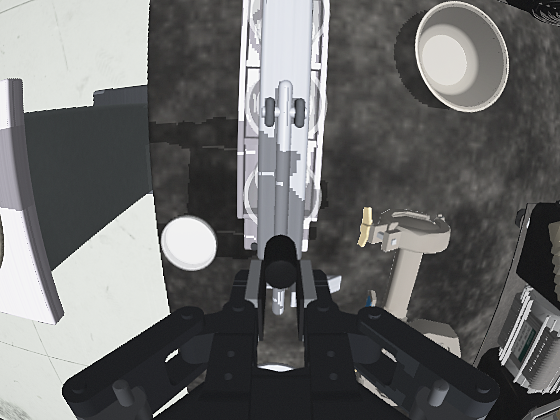

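The knob at (281,275) is between the finger pads, but the width reads 15 mm where I expected 18. The hold may be off-centre, so I'll check that.

```bash
python3 - <<'E'
from h import *
s=st(); im=viewer.get_image("wrist")
for v in (262,275,288): print(v,wray(im,s,281,v,.146))
print("hinge side gate bar pivot", wray(im,s,284,112,.1))
W=cloud(viewer.get_image("top")); 
f=im["frame"]; cv2.imwrite("pics/w2c.png",cv2.resize(f[225:350,215:350],None,fx=4,fy=4))
E
```

```text
262 [0.45252374 0.03416768 0.146     ]
275 [0.45267005 0.02705937 0.146     ]
288 [0.45282372 0.0196103  0.146     ]
hinge side gate bar pivot [0.45317316 0.10125792 0.1       ]
```

View pics/w2c.png

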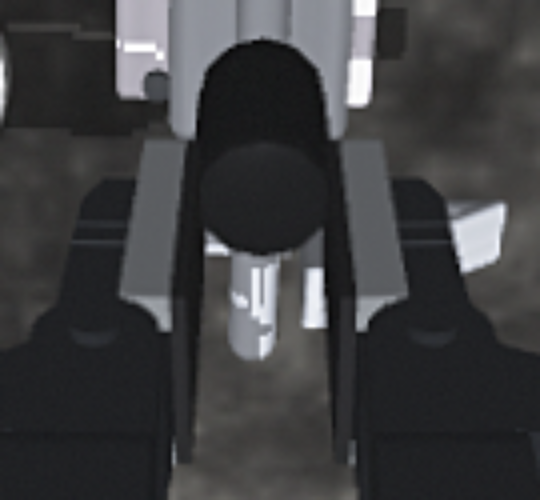

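The knob sits between the pads, about 3 mm off-centre, and both pads touch it. I'll work out the lift and swing rows next.

```bash
cat >> h.py <<'E'
def arc(H,poses,tilt=True):
    "poses (gate turn, lift now-relative): rows moving the held knob; lift change from level 0"
    s=st();A=rot(s);p=s["position"]; g=p-.019*A[:,2]
    for th,ph in poses:
        along=.075*(1-np.cos(ph))+.03*np.sin(ph); up=.075*np.sin(ph)+.03*(np.cos(ph)-1)
        G=g+A[:,0]*along+np.array([0,0,up]); Al=A@R.from_rotvec([0,-ph if tilt else 0,0]).as_matrix()
        Z=R.from_rotvec([0,0,th]).as_matrix(); G2=Z@(G-np.r_[H,0])+np.r_[H,0]; A2=Z@Al
        d=A.T@(G2+.019*A2[:,2]-p); r=np.degrees(R.from_matrix(A.T@A2).as_rotvec())
        print(th,ph,"[%.4f,%.4f,%.4f,%.1f,%.1f,%.1f]"%(*d,*r))
E
python3 - <<'E'
from h import *
go(); arc((.456,.222),[(0,.13),(0,.27),(.1,.27),(.2,.27),(.3,.27),(.3,.13),(.3,0)]+[(t,0) for t in np.arange(.4,1.31,.1)])
E
```

```text
now [0.4515 0.0238 0.1183] yaw 91.05 t 3.55 w 0.0152 F [ 0.4 -1.2  5.7] q [-0.1   0.17  1.91  0.    1.06 -0.12]
0 0.13 [0.0021,0.0001,-0.0096,0.0,-7.4,-0.0]
0 0.27 [0.0056,0.0001,-0.0196,-0.0,-15.5,0.0]
0.1 0.27 [0.0058,0.0194,-0.0195,-0.8,-15.4,-5.7]
0.2 0.27 [0.0079,0.0385,-0.0194,-1.6,-15.4,-11.4]
0.3 0.27 [0.0118,0.0573,-0.0193,-2.3,-15.3,-17.1]
0.3 0.13 [0.0084,0.0584,-0.0093,-1.1,-7.3,-17.2]
0.3 0 [0.0064,0.0589,0.0003,-0.0,0.1,-17.2]
0.4 0 [0.0125,0.0778,0.0004,-0.0,0.1,-22.9]
0.5 0 [0.0203,0.0960,0.0006,-0.0,0.2,-28.6]
0.6 0 [0.0300,0.1133,0.0006,-0.0,0.2,-34.4]
0.7 0 [0.0413,0.1295,0.0007,-0.0,0.2,-40.1]
0.7999999999999999 0 [0.0542,0.1446,0.0008,-0.0,0.3,-45.8]
0.8999999999999999 0 [0.0686,0.1583,0.0009,-0.0,0.3,-51.6]
0.9999999999999999 0 [0.0842,0.1704,0.0010,-0.0,0.3,-57.3]
1.0999999999999999 0 [0.1010,0.1810,0.0010,-0.0,0.4,-63.0]
1.1999999999999997 0 [0.1187,0.1898,0.0010,-0.0,0.4,-68.8]
1.2999999999999998 0 [0.1373,0.1969,0.0011,-0.0,0.4,-74.5]
```

```bash
python3 -m crank '[[0.001,0,-0.005,0,-4,0],[0.002,0,-0.01,0,-8,0],[0.004,0,-0.015,0,-12,0],[0.0056,0,-0.020,0,-15.5,0],[0.0056,0,-0.020,0,-15.5,0]]'; python3 -m crank '[[0,0,0,0,0,0]]' - 40; python3 - <<'E'
from h import *
im=viewer.get_image("side"); f=im["frame"]; a=cv2.resize(f[210:305,230:330],None,fx=5,fy=5,interpolation=cv2.INTER_CUBIC)
cv2.imwrite("pics/s2.png",a)
go()
E
```

```text
clock: 4.18
position: [0.4512, 0.0307, 0.1379]
ee_rot: [0.098, 0.694, 0.708, -0.092]
contact_force: [0.7, 0.9, -2.0]
width: 0.0149
clock: 4.3
position: [0.4512, 0.0306, 0.1378]
ee_rot: [0.098, 0.693, 0.708, -0.092]
contact_force: [0.9, -1.0, 0.6]
width: 0.0152
now [0.4511 0.0306 0.1377] yaw 91.11 t 4.35 w 0.015 F [ 0.2  0.7 -0.9] q [ 0.14  0.18  1.87 -0.3   1.14  0.25]
```

View pics/s2.png

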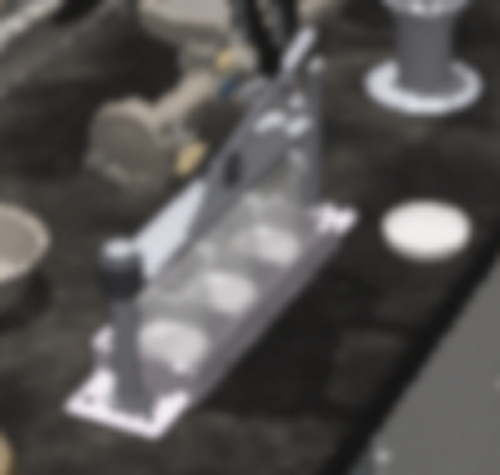

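The bar's free end is raised at (300,45), and three glass discs show in the cells, so all three beakers are likely there. Next I swing.

```bash
python3 - <<'E'
from h import *
arc((.456,.222),[(t,0) for t in np.arange(.05,.36,.05)])
E
```

```text
0.05 0 [-0.0002,0.0096,0.0001,-0.8,0.0,-2.8]
0.1 0 [0.0001,0.0191,0.0001,-1.5,0.0,-5.5]
0.15000000000000002 0 [0.0008,0.0287,-0.0001,-2.3,0.0,-8.3]
0.2 0 [0.0020,0.0382,-0.0004,-3.1,0.1,-11.0]
0.25 0 [0.0037,0.0476,-0.0008,-3.8,0.1,-13.8]
0.3 0 [0.0058,0.0569,-0.0013,-4.6,0.1,-16.6]
0.35000000000000003 0 [0.0083,0.0661,-0.0020,-5.3,0.1,-19.3]
```

```bash
python3 -m crank '[[0,0.0096,0,-0.8,0,-2.8],[0,0.019,0,-1.5,0,-5.5],[0.001,0.0287,0,-2.3,0,-8.3],[0.002,0.038,0,-3.1,0,-11],[0.0037,0.0476,-0.001,-3.8,0,-13.8],[0.0058,0.0569,-0.0013,-4.6,0,-16.6],[0.0083,0.0661,-0.002,-5.3,0,-19.3],[0.0083,0.0661,-0.002,-5.3,0,-19.3]]'; python3 - <<'E'
from h import *
s=st();A=rot(s);p=s["position"];go()
# lower: inverse of lift. level pose:
yaw=np.degrees(np.arctan2(A[1,0],A[0,0])); x=np.array([np.cos(np.radians(yaw)),np.sin(np.radians(yaw)),0])
t=p-.0056*x-[0,0,.0196]; go((*t,yaw))
E
```

```text
clock: 5.35
position: [0.5166, 0.0404, 0.1371]
ee_rot: [0.112, 0.561, 0.817, -0.074]
contact_force: [-0.3, 2.7, -1.2]
width: 0.0155
now [0.5166 0.0404 0.1371] yaw 111.01 t 5.35 w 0.0155 F [-0.3  2.7 -1.2] q [ 0.14  0.23  1.81 -0.3   1.06 -0.09]
now [0.5166 0.0404 0.1371] yaw 111.01 t 5.35 w 0.0155 F [-0.3  2.7 -1.2] q [ 0.14  0.23  1.81 -0.3   1.06 -0.09]
[-0.0002, -0.0001, 0.0204] [0.2, 15.4, 0.0]
```

```bash
python3 -m crank '[[0,0,0.007,0,5,0],[0,0,0.014,0,10,0],[0,0,0.020,0,15.4,0],[0,0,0.020,0,15.4,0]]'; python3 - <<'E'
from h import *
go(); arc((.456,.222),[(t,0) for t in np.arange(.1,.85,.1)])
E
```

```text
clock: 5.85
position: [0.5188, 0.0346, 0.1184]
ee_rot: [0.0, 0.568, 0.823, 0.002]
contact_force: [-1.4, 2.8, 2.7]
width: 0.0147
now [0.5188 0.0346 0.1184] yaw 110.77 t 5.85 w 0.0147 F [-1.4  2.8  2.7] q [-0.07  0.26  1.77  0.    1.11 -0.43]
0.1 0 [0.0002,0.0198,0.0001,0.0,0.0,-5.7]
0.2 0 [0.0024,0.0394,0.0002,0.0,0.1,-11.5]
0.30000000000000004 0 [0.0065,0.0587,0.0003,0.0,0.1,-17.2]
0.4 0 [0.0126,0.0775,0.0004,0.0,0.1,-22.9]
0.5 0 [0.0205,0.0956,0.0005,0.1,0.1,-28.6]
0.6 0 [0.0301,0.1128,0.0006,0.1,0.2,-34.4]
0.7000000000000001 0 [0.0414,0.1290,0.0007,0.1,0.2,-40.1]
0.8 0 [0.0543,0.1440,0.0007,0.1,0.2,-45.8]
```

```bash
python3 -m crank '[[0,0.0198,0,0,0,-5.7],[0.0024,0.0394,0,0,0,-11.5],[0.0065,0.0587,0,0,0,-17.2],[0.0126,0.0775,0,0,0,-22.9],[0.0205,0.0956,0,0,0,-28.6],[0.0301,0.1128,0,0,0,-34.4],[0.0414,0.129,0,0,0,-40.1],[0.048,0.137,0,0,0,-43],[0.048,0.137,0,0,0,-43]]'; python3 -m crank '[[0,0,0,0,0,0],[0,0,0,0,0,0]]' 0.5;  python3 - <<'E'
from h import *
go(); im=viewer.get_image("wrist"); np.save("pics/w3.npy",im,allow_pickle=True); np.save("pics/w3s.npy",st(),allow_pickle=True); cv2.imwrite("pics/w3.png",im["frame"])
E
```

```text
clock: 6.98
position: [0.629, 0.1285, 0.1186]
ee_rot: [0.0, 0.227, 0.974, 0.002]
contact_force: [-2.0, 1.4, -1.4]
width: 0.015
clock: 7.22
position: [0.6295, 0.1275, 0.1191]
ee_rot: [0.001, 0.228, 0.974, 0.001]
contact_force: [-0.6, 0.3, -0.0]
width: 0.0426
now [0.6295 0.1275 0.1191] yaw 153.7 t 7.22 w 0.0426 F [-0.6  0.3 -0. ] q [ 0.09  0.43  1.5   0.    1.21 -1.02]
```

View pics/w3.png

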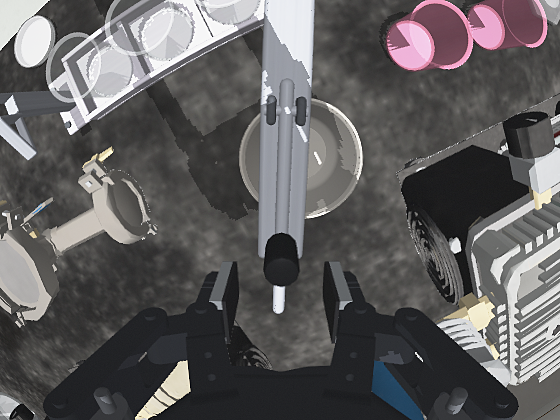

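The gate is open to about 1.1 rad and the fingers are free of the knob at (282,260). Beaker rims show at (75,65), (140,20) and (230,5), so all three are present. I'll rise and go to the pot.

```bash
python3 - <<'E'
from h import *
go((.629,.1275,.32,153.7),(.45,-.10,.32,90))
E
```

```text
now [0.6294 0.1276 0.1191] yaw 153.7 t 7.28 w 0.0425 F [ 0.2 -0.6 -0.2] q [ 0.09  0.43  1.5   0.    1.21 -1.02]
[0.0, 0.0004, -0.2009] [0.2, 0.1, -0.0]
[0.0597, -0.2828, -0.202] [0.2, -0.0, 63.7]
```

```bash
python3 -m crank '[[0,0,-0.06,0,0,0],[0,0,-0.12,0,0,0],[0,0,-0.18,0,0,0],[0,-0.05,-0.2,0,0,9],[0,-0.1,-0.202,0,0,18],[0,-0.15,-0.202,0,0,27],[0,-0.2,-0.202,0,0,36],[-0.005,-0.25,-0.202,0,0,45],[-0.01,-0.3,-0.202,0,0,54],[-0.015,-0.35,-0.202,0,0,63.7],[-0.015,-0.4,-0.202,0,0,63.7],[-0.015,-0.435,-0.202,0,0,63.7],[-0.015,-0.435,-0.202,0,0,63.7]]' 0.6; python3 - <<'E'
from h import *
s=st(); go(); im=viewer.get_image("wrist"); t=viewer.get_image("top"); np.save("pics/w4.npy",im,allow_pickle=True); np.save("pics/w4s.npy",s,allow_pickle=True)
W=cloud(t); f=t["frame"]; np.save("pics/t4.npy",t,allow_pickle=True)
c=np.zeros((560,800,3),np.uint8); c[:420,:560]=im["frame"]; c[420:,:]=cv2.resize(f[195:235,140:360],(800,145))[:140]; cv2.imwrite("pics/w4.png",c)
E
```

```text
clock: 8.9
position: [0.4483, -0.2721, 0.3198]
ee_rot: [0.001, 0.709, 0.705, 0.001]
contact_force: [-0.3, -0.2, 0.4]
width: 0.0515
now [ 0.4483 -0.2721  0.3198] yaw 89.72 t 8.9 w 0.0515 F [-0.3 -0.2  0.4] q [-0.68  0.15  1.4   0.    1.58 -0.68]
```

View pics/w4.png

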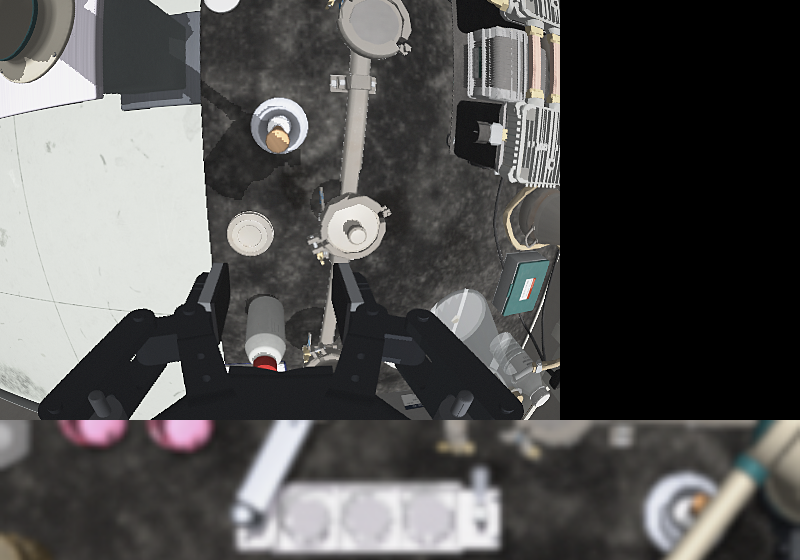

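The wrist view shows the pot's foot at (279,125) and the end knob at (278,143). The top strip shows the gate off the rack and three beakers in their cells.

```bash
python3 - <<'E'
from h import *
im=np.load("pics/w4.npy",allow_pickle=True).item(); s=np.load("pics/w4s.npy",allow_pickle=True).item(); f=im["frame"]
hsv=cv2.cvtColor(f,cv2.COLOR_BGR2HSV); b=np.zeros(f.shape[:2],np.uint8); b[90:165,245:315]=(f[90:165,245:315].min(-1)>95)
c=max(cv2.findContours(b,0,2)[0],key=cv2.contourArea); e=cv2.minEnclosingCircle(c); print(e,"foot",wray(im,s,*e[0],.006))
o=np.zeros_like(b); o[100:165,255:300]=(hsv[100:165,255:300,1]>80)&(hsv[100:165,255:300,0]<25)
c=max(cv2.findContours(o,0,2)[0],key=cv2.contourArea); x,y,w,h=cv2.boundingRect(c); print(x,y,w,h); print("knob top",wray(im,s,x+w/2,y+h-w/2,.207))
t=np.load("pics/t4.npy",allow_pickle=True).item(); W=cloud(t)
# rack cells/beakers in top view: bright footprint
b=np.zeros(t["frame"].shape[:2],np.uint8); b[205:240,200:283]=t["frame"][205:240,200:283].min(-1)>150
c=max(cv2.findContours(b,0,2)[0],key=cv2.contourArea); print(cv2.minAreaRect(c)); print(cv2.boundingRect(c))
g=cv2.resize(t["frame"][205:240,200:285],None,fx=9,fy=9,interpolation=cv2.INTER_CUBIC); cv2.imwrite("pics/rack4.png",g)
E
```

```text
((280.03546142578125, 121.9290771484375), 31.701372146606445) foot [ 0.45015613 -0.21707527  0.006     ]
266 126 24 27
knob top [ 0.44793384 -0.22185364  0.207     ]
((240.0, 218.0), (26.0, 72.0), 90.0)
(204, 205, 73, 27)
```

View pics/rack4.png

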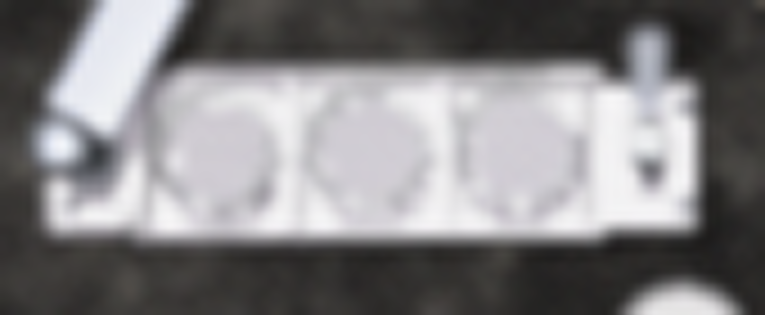

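```bash
python3 - <<'E'
from h import *
t=np.load("pics/t4.npy",allow_pickle=True).item()
for u,v in((222,157),(370,153),(522,150)): print(ray(t,200+u/9-.45,205+v/9-.45,.007))
go((.4478,-.221,.26,89.7),(.4478,-.221,.158,89.7))
E
```

```text
[0.44943216 0.16931019 0.007     ]
[0.44942798 0.10746317 0.007     ]
[0.44896152 0.0440217  0.007     ]
now [ 0.4493 -0.2697  0.3198] yaw 89.91 t 9.0 w 0.0513 F [-0.2 -0.4 -0.1] q [-0.68  0.15  1.4   0.    1.58 -0.68]
[0.0485, -0.0019, 0.0599] [0.2, -0.1, 0.2]
[0.0483, -0.0023, 0.1619] [0.2, -0.1, 0.2]
```

```bash
python3 -m crank '[[0.0484,-0.002,0,0,0,0],[0.0484,-0.002,0.06,0,0,0],[0.0484,-0.002,0.11,0,0,0],[0.0484,-0.002,0.15,0,0,0],[0.0484,-0.002,0.162,0,0,0],[0.0484,-0.002,0.162,0,0,0]]'; python3 -m crank '[[0,0,0,0,0,0],[0,0,0,0,0,0],[0,0,0,0,0,0],[0,0,0,0,0,0],[0,0,0,0,0,0]]' 0 60
python3 - <<'E'
from h import *
s=st(); go(); im=viewer.get_image("wrist"); cv2.imwrite("pics/w5.png",im["frame"][150:420,100:460])
E
```

```text
clock: 9.75
position: [0.4486, -0.2204, 0.1582]
ee_rot: [0.001, 0.707, 0.707, 0.002]
contact_force: [-0.0, -0.5, 0.0]
width: 0.051
clock: 10.38
position: [0.4496, -0.2213, 0.1601]
ee_rot: [0.002, 0.707, 0.707, 0.003]
contact_force: [-0.2, 0.5, 7.5]
width: 0.0187
now [ 0.4496 -0.2213  0.1601] yaw 89.96 t 10.38 w 0.0187 F [-0.2  0.5  7.5] q [-0.6   0.2   1.75  0.    1.19 -0.6 ]
```

View pics/w5.png

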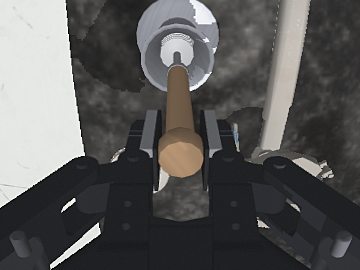

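The handle stands between the pads at (180,120). The 18.7 mm width suggests a pad is on the end knob, or the fingers are still closing, so I'll wait and check.

```bash
python3 -m crank '[[0,0,0,0,0,0],[0,0,0,0,0,0],[0,0,0,0,0,0],[0,0,0,0,0,0]]' 0 60
```

```text
clock: 10.92
position: [0.4496, -0.2213, 0.1602]
ee_rot: [0.002, 0.707, 0.707, 0.003]
contact_force: [-0.8, 0.8, 2.5]
width: 0.0192
```

```bash
python3 -m crank '[[0,0,0,0,0,0],[0,0,0,0,0,0],[0,0,0.006,0,0,0],[0,0,0.012,0,0,0],[0,0,0.012,0,0,0]]' 0.5; python3 -m crank '[[0,0,0,0,0,0],[0,0,0,0,0,0],[0,0,0,0,0,0],[0,0,0,0,0,0],[0,0,0,0,0,0]]' 0 60
```

```text
clock: 11.55
position: [0.4492, -0.221, 0.1473]
ee_rot: [0.002, 0.707, 0.707, 0.002]
contact_force: [0.0, -0.0, 0.1]
width: 0.0427
clock: 12.18
position: [0.4492, -0.221, 0.1473]
ee_rot: [0.002, 0.707, 0.707, 0.002]
contact_force: [0.1, 0.0, -0.1]
width: 0.0182
```

```bash
python3 -m crank '[[0,0,0,0,0,0],[0,0,0,0,0,0],[0,0,0,0,0,0]]' 0 60;python3 - <<'E'
from h import *
im=viewer.get_image("wrist"); cv2.imwrite("pics/w6.png",cv2.resize(im["frame"][200:380,200:360],None,fx=3.3,fy=3.3))
E
```

```text
clock: 12.55
position: [0.4492, -0.221, 0.1474]
ee_rot: [0.002, 0.707, 0.707, 0.002]
contact_force: [0.5, -0.0, -0.7]
width: 0.0186
```

View pics/w6.png

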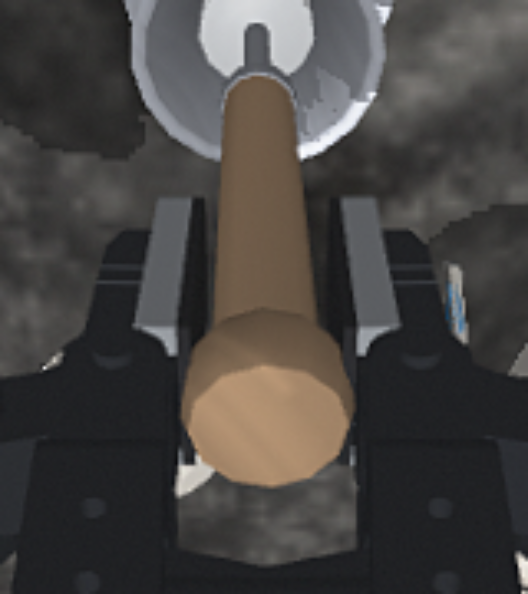

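The end knob at (268,400) sits between the finger links, and bench shows between the handle and both pads. It looks like the knob is jamming the fingers. I'll check that with the wrist depth.

```bash
cat >> h.py <<'E'
def wcloud(im):
    "wrist depth -> points in tool frame"
    z=im["range_z"];K=im["intrinsics"];h,w=z.shape;u,v=np.meshgrid(np.arange(w),np.arange(h))
    a=(u-K[0,2])/K[0,0];b=(v-K[1,2])/K[1,1];r=np.hypot(a,b)+1e-9
    t=np.tan(r); P=np.stack([t*a/r*z,-t*b/r*z,-z],-1); M=im["mount"]; P=P@M[:3,:3].T+M[:3,3]; P[z==0]=np.nan; return P
E
python3 - <<'E'
from h import *
im=viewer.get_image("wrist"); P=wcloud(im); np.save("pics/w6.npy",im,allow_pickle=True)
hs=cv2.cvtColor(im["frame"],cv2.COLOR_BGR2HSV); wood=(hs[...,1]>60)&(hs[...,0]<25)
for z0 in np.arange(-.08,.06,.008):
    m=(abs(P[...,2]-z0)<.004)&(abs(P[...,1])<.04)&(abs(P[...,0])<.04)
    q=P[m&wood]; d=P[m&~wood]
    L=d[(d[:,1]<0)];Rr=d[d[:,1]>0]
    f=lambda a,k:np.round(a*1000,1) if k else None
    print(round(z0*1000),"wood",len(q),(f(q.min(0),1)[:2],f(q.max(0),1)[:2]) if len(q) else "", "left inner",f(L[:,1].max(),1) if len(L) else None,"right inner",f(Rr[:,1].min(),1) if len(Rr) else None)
E
```

```text
-80 wood 0  left inner -8.6 right inner 10.9
-72 wood 0  left inner -9.4 right inner 11.3
-64 wood 1847 (array([-9.5, -9. ]), array([11.2, 11.6])) left inner -2.2 right inner 5.4
-56 wood 362 (array([-11.6,  -9.1]), array([10.9, 11.3])) left inner -7.8 right inner 10.1
-48 wood 162 (array([ 2.3, -5.5]), array([ 8.8, 10.1])) left inner -8.1 right inner 10.1
-40 wood 271 (array([ 0. , -6.1]), array([7.4, 7.8])) left inner -6.2 right inner 7.8
-32 wood 244 (array([-0.3, -6.3]), array([7.6, 7.7])) left inner -8.0 right inner 7.9
-24 wood 206 (array([-0.3, -6.3]), array([7.2, 7.7])) left inner -6.4 right inner 7.7
-16 wood 181 (array([ 0.3, -6.4]), array([7. , 7.5])) left inner None right inner 7.6
-8 wood 165 (array([-0.7, -6.8]), array([7. , 7.3])) left inner None right inner 7.4
0 wood 145 (array([ 0.3, -6.5]), array([7.1, 7.1])) left inner -6.8 right inner 7.2
8 wood 119 (array([ 0. , -6.8]), array([6.9, 6.6])) left inner None right inner 6.1
16 wood 114 (array([-0.5, -7.1]), array([7.2, 6.3])) left inner None right inner 6.4
24 wood 100 (array([ 1.9, -6.7]), array([7., 6.])) left inner -7.2 right inner 6.4
32 wood 61 (array([ 1.2, -7. ]), array([6.7, 6. ])) left inner -0.4 right inner 0.2
40 wood 0  left inner -0.4 right inner 0.2
48 wood 0  left inner None right inner None
56 wood 0  left inner -0.6 right inner 0.1
```

```bash
python3 - <<'E'
from h import *
im=np.load("pics/w6.npy",allow_pickle=True).item(); P=wcloud(im)
hs=cv2.cvtColor(im["frame"],cv2.COLOR_BGR2HSV); wood=((hs[...,1]>60)&(hs[...,0]<25)).astype(np.uint8)
wood=cv2.dilate(wood,np.ones((5,5)))>0
for z0 in np.arange(-.088,.01,.006):
    m=(abs(P[...,2]-z0)<.003)&(abs(P[...,1])<.05)&(abs(P[...,0])<.05)&~wood
    d=P[m]*1000; L=d[d[:,1]<0];Q=d[d[:,1]>0]
    s=lambda a,e:("y %s x %.0f..%.0f n%d"%(np.round(np.percentile(a[:,1],e),1),a[:,0].min(),a[:,0].max(),len(a))) if len(a) else "-"
    print(round(z0*1000),"L",s(L,[98,80,50]),"R",s(Q,[2,20,50]))
E
```

```text
-88 L y [ -8.5 -14.8 -36.7] x -14..18 n1312 R y [10.7 16.6 38.5] x -14..17 n1239
-82 L y [ -9.6 -32.5 -35.8] x -14..15 n1074 R y [12.4 34.8 38.1] x -14..15 n1068
-76 L y [-10.1 -24.7 -30.4] x -14..13 n2090 R y [12.1 26.5 32.6] x -14..14 n2096
-70 L y [ -9.7 -13.4 -23.1] x -12..14 n873 R y [12.  15.8 25.3] x -13..14 n888
-64 L y [ -9.7 -11.3 -17.3] x -9..14 n457 R y [11.8 13.8 20.6] x -10..13 n426
-58 L y [ -8.3  -9.3 -10.3] x -12..12 n211 R y [10.4 11.6 12.7] x -12..12 n204
-52 L y [ -8.2  -9.7 -13. ] x 4..11 n211 R y [10.1 11.6 14.9] x 5..11 n225
-46 L y [ -8.2  -9.8 -14. ] x 1..11 n233 R y [10.1 11.8 15.8] x 1..11 n225
-40 L y [ -8.2  -9.4 -13.5] x -3..11 n221 R y [10.1 11.9 16. ] x -2..11 n225
-34 L y [ -8.1  -9.1 -13.4] x -7..11 n211 R y [10.  11.3 15.8] x -6..11 n201
-28 L y [ -8.   -8.2 -11.9] x -10..11 n142 R y [10.1 10.9 14.3] x -4..11 n132
-22 L y [-8.1 -8.1 -8.2] x -11..10 n36 R y [10.1 10.1 10.5] x -11..10 n36
-16 L - R -
-10 L - R -
-4 L - R -
2 L - R -
8 L - R -
```

The depth shows the pad faces spanning 20 to 58 mm behind the reported TCP. The pads are therefore on the end knob, which sits 52 to 66 mm behind it. I'll regrip 13 mm lower.

```bash
python3 -m crank '[[0,0,0,0,0,0],[0,0,0,0,0,0],[0,0,0.006,0,0,0],[0,0,0.013,0,0,0],[0,0,0.013,0,0,0]]' 0.5; python3 -m crank '[[0,0,0,0,0,0],[0,0,0,0,0,0],[0,0,0,0,0,0],[0,0,0,0,0,0],[0,0,0,0,0,0],[0,0,0,0,0,0]]' 0 60; cat >> h.py <<'E'
def brushpose(im):
    "axis points of handle in tool frame"
    P=wcloud(im); hs=cv2.cvtColor(im["frame"],cv2.COLOR_BGR2HSV); wd=(hs[...,1]>60)&(hs[...,0]<25)&(abs(P[...,0])<.05)&(abs(P[...,1])<.03)
    q=P[wd]; print("knob top z",round(np.percentile(q[:,2],2)*1000,1))
    for z0 in (-.03,-.01,.01,.02,.03,.04):
        d=q[abs(q[:,2]-z0)<.004]*1000
        if len(d)>20: print("z",int(z0*1000),"xmax %.1f ymid %.1f n%d"%(np.percentile(d[:,0],98),(d[:,1].min()+d[:,1].max())/2,len(d)))
def pads(im):
    P=wcloud(im); hs=cv2.cvtColor(im["frame"],cv2.COLOR_BGR2HSV); wd=cv2.dilate(((hs[...,1]>60)&(hs[...,0]<25)).astype(np.uint8),np.ones((5,5)))>0
    q=P[(abs(P[...,1])<.025)&(abs(P[...,0])<.012)&~wd&(P[...,2]<.02)]*1000; q=q[abs(q[:,2])<60]; print("finger end z",np.round(np.percentile(q[:,2],[90,98,99.5]),1))
E
python3 - <<'E'
from h import *
go(); im=viewer.get_image("wrist"); brushpose(im); pads(im)
E
```

```text
clock: 13.28
position: [0.4487, -0.2206, 0.1334]
ee_rot: [0.001, 0.707, 0.707, 0.002]
contact_force: [0.0, 0.6, -0.7]
width: 0.043
clock: 14.02
position: [0.4487, -0.2206, 0.1334]
ee_rot: [0.001, 0.707, 0.707, 0.002]
contact_force: [0.7, -0.5, -1.0]
width: 0.0136
now [ 0.4487 -0.2206  0.1334] yaw 89.95 t 14.03 w 0.0136 F [ 0.7 -0.5 -1. ] q [-0.6   0.22  1.79  0.    1.13 -0.6 ]
knob top z -80.2
z -30 xmax 6.8 ymid 1.1 n237
z -10 xmax 6.3 ymid 1.2 n160
z 10 xmax 6.4 ymid 0.9 n122
z 20 xmax 6.2 ymid 0.9 n49
finger end z [-30.2 -26.6 -24.4]
```

The width is now 13.6 mm, which matches the handle. The brush is upright with its tip about 120 mm ahead of the TCP. I'll lift it and go look at the rack.

```bash
python3 -m crank '[[0,0,-0.02,0,0,0],[0,0,-0.05,0,0,0],[0,0,-0.09,0,0,0],[0,0,-0.13,0,0,0],[0,0,-0.14,0,0,0],[0.05,0.001,-0.14,0,0,0],[0.1,0.002,-0.14,0,0,0],[0.15,0.003,-0.14,0,0,0],[0.18,0.004,-0.14,0,0,0],[0.19,0.004,-0.14,0,0,0],[0.19,0.004,-0.14,0,0,0]]'; python3 - <<'E'
from h import *
s=st(); go(); im=viewer.get_image("wrist"); np.save("pics/w7.npy",im,allow_pickle=True); np.save("pics/w7s.npy",s,allow_pickle=True); brushpose(im)
cv2.imwrite("pics/w7.png",cv2.resize(im["frame"][0:300,200:400],None,fx=2,fy=2,interpolation=cv2.INTER_CUBIC))
E
```

```text
clock: 15.45
position: [0.4519, -0.031, 0.2732]
ee_rot: [0.0, 0.707, 0.707, 0.002]
contact_force: [-1.2, -0.4, -0.3]
width: 0.0136
now [ 0.4519 -0.031   0.2732] yaw 90.01 t 15.45 w 0.0136 F [-1.2 -0.4 -0.3] q [-0.22  0.06  1.63  0.    1.45 -0.22]
knob top z -80.2
z -30 xmax 6.3 ymid 1.2 n235
z -10 xmax 5.8 ymid 1.1 n169
z 10 xmax 5.5 ymid 0.9 n125
z 20 xmax 5.4 ymid 0.6 n55
```

View pics/w7.png

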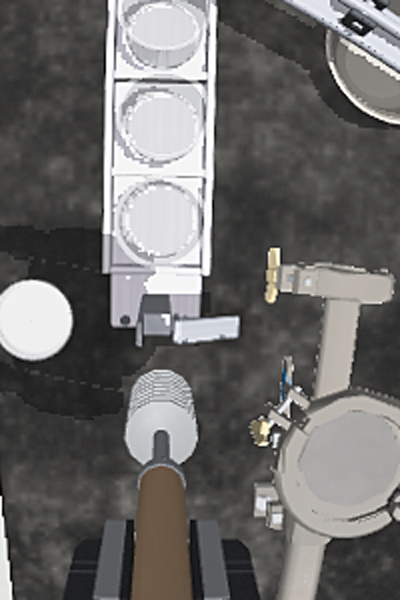

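The view shows three beakers at about (159,222), (159,127) and (161,32) in the 2x crop, with the brush head upright at (162,415).

```bash
python3 - <<'E'
from h import *
im=np.load("pics/w7.npy",allow_pickle=True).item(); s=np.load("pics/w7s.npy",allow_pickle=True).item(); f=im["frame"]
for u,v in((279.5,111),(279.5,63.5),(280.5,16)): print(wray(im,s,u-.25,v-.25,.01),wray(im,s,u-.25,v-.25,.035))
# rack side edges in x at several rows (floor z .024 wall tops)
for v in (40,85,125):
    r=f[v,240:320].min(-1)>140; k=np.where(r)[0]+240; print(v,k.min(),k.max(),wray(im,s,k.min(),v,.024)[:2],wray(im,s,k.max(),v,.024)[:2])
# white wall-top cross bars
g=f[:,270:290].min(-1).mean(1); print(np.round(g[20:140]).astype(int))
P=wcloud(im); A=rot(s); W=P@A.T+s["position"]
hd=(abs(P[...,0])<.025)&(abs(P[...,1])<.025)&(P[...,2]>.05)&(P[...,2]<.14); q=P[hd]*1000
for z0 in (60,75,90,105,115): d=q[abs(q[:,2]-z0)<4]; print(z0,len(d),(d[:,1].min()+d[:,1].max())/2 if len(d) else 0, d[:,0].max() if len(d) else 0)
E
```

```text
[0.45226735 0.04185739 0.01      ] [0.45227569 0.04240651 0.035     ]
[0.45218518 0.10445177 0.01      ] [0.45219834 0.1013331  0.035     ]
[0.45336079 0.16938867 0.01      ] [0.45330506 0.16246494 0.035     ]
40 253 307 [0.41965352 0.13342101] [0.48649924 0.13353983]
85 252 306 [0.41837318 0.07520163] [0.48546315 0.07524686]
125 252 305 [0.41795896 0.02427009] [0.4847253  0.02429532]
[222 223 223 226 213 182 187 189 189 190 193 195 191 188 221 239 248 223
 226 137  75 124 226 208 174 163 207 223 231 222 226 225 224 223 223 224
 224 224 224 224 224 224 224 224 224 224 224 224 224 224 224 224 224 223
 224 225 225 225 220 205 190 182 224 223 248 246 247 232 222 237 221 172
 182 210 222 221 225 223 223 223 224 223 224 223 224 223 223 223 223 224
 224 223 224 224 224 224 224 224 224 224 223 225 225 225 222 229 210 191
 178 207 218 226 194 202 226 222 202 215 230 233]
60 30 1.2402500713282145 0.9908841605201224
75 72 1.218081430623215 11.51654628347315
90 101 0.9866578767283727 11.139101583060821
105 54 1.2459246867983254 11.25013463098229
115 69 1.185900842667186 10.877611018183659
```

```bash
python3 -m crank '[[0.05,0,0,0,0,0],[0.1,0,0,0,0,0],[0.15,0,0,0,0,0],[0.19,0,0,0,0,0],[0.2025,0,0,0,0,0],[0.2025,0,0.03,0,0,0],[0.2025,0,0.06,0,0,0],[0.2025,0,0.075,0,0,0],[0.2025,0,0.085,0,0,0],[0.2025,0,0.085,0,0,0]]'; python3 - <<'E'
from h import *
s=st(); go((.452,.1715,.13,90)); im=viewer.get_image("wrist"); brushpose(im)
cv2.imwrite("pics/w8.png",cv2.resize(im["frame"][120:330,180:380],None,fx=3,fy=3,interpolation=cv2.INTER_CUBIC))
E
```

```text
clock: 16.75
position: [0.4527, 0.1705, 0.1885]
ee_rot: [0.001, 0.708, 0.707, 0.001]
contact_force: [-0.2, -1.1, -0.6]
width: 0.0136
now [0.4527 0.1705 0.1885] yaw 89.91 t 16.75 w 0.0136 F [-0.2 -1.1 -0.6] q [0.22 0.15 1.73 0.   1.26 0.22]
[0.0009, -0.0009, 0.0585] [0.2, -0.1, -0.1]
knob top z -80.1
z -30 xmax 5.9 ymid 1.1 n229
z -10 xmax 5.3 ymid 0.9 n161
z 10 xmax 4.8 ymid 0.9 n112
z 20 xmax 4.7 ymid 0.9 n51
```

View pics/w8.png

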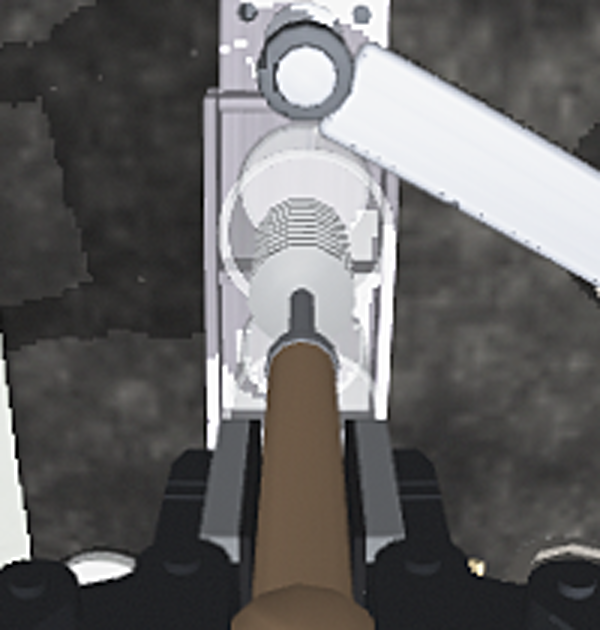

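The tip is at rim height at (303,240), against a rim centre of about (303,231). It's roughly 3 mm short toward the hinge, so I'll correct that and go down gently.

```bash
python3 -m crank '[[0.0028,-0.0005,0,0,0,0],[0.0028,-0.0005,0.015,0,0,0],[0.0028,-0.0005,0.03,0,0,0],[0.0028,-0.0005,0.045,0,0,0],[0.0028,-0.0005,0.055,0,0,0],[0.0028,-0.0005,0.06,0,0,0],[0.0028,-0.0005,0.06,0,0,0]]'; python3 -m crank '[[0,0,0.001,0,0,0],[0,0,0.002,0,0,0],[0,0,0.003,0,0,0],[0,0,0.003,0,0,0]]'
```

```text
clock: 17.68
position: [0.4532, 0.1737, 0.1291]
ee_rot: [0.001, 0.708, 0.707, 0.002]
contact_force: [-0.0, -0.2, -2.0]
width: 0.0135
clock: 18.18
position: [0.454, 0.1739, 0.1284]
ee_rot: [0.002, 0.708, 0.707, 0.003]
contact_force: [-1.6, -0.9, 13.1]
width: 0.0141
```

```bash
python3 -m crank '[[0,0,-0.03,0,0,0],[0,0,-0.055,0,0,0],[0,0,-0.064,0,0,0],[0,0,-0.064,0,0,0],[0,0,-0.04,0,0,0],[0,0,-0.015,0,0,0],[0,0,-0.003,0,0,0],[0,0,0.0015,0,0,0],[0,0,0.0015,0,0,0]]'; python3 -m crank '[[0,0,-0.03,0,0,0],[0,0,-0.055,0,0,0],[0,0,-0.064,0,0,0],[0,0,-0.064,0,0,0],[0,0,-0.04,0,0,0],[0,0,-0.015,0,0,0],[0,0,-0.003,0,0,0],[0,0,0.001,0,0,0],[0,0,0.001,0,0,0]]';python3 - <<'E'
from h import *
go((.452,.110,.129,90)); brushpose(viewer.get_image("wrist"))
E
```

```text
clock: 19.3
position: [0.4535, 0.1737, 0.1284]
ee_rot: [0.002, 0.707, 0.707, 0.003]
contact_force: [-4.3, -1.8, 12.0]
width: 0.0134
clock: 20.42
position: [0.4528, 0.1736, 0.1284]
ee_rot: [0.001, 0.707, 0.707, 0.002]
contact_force: [-3.3, -0.7, 9.0]
width: 0.0135
now [0.4528 0.1736 0.1284] yaw 89.95 t 20.43 w 0.0135 F [-3.3 -0.7  9. ] q [0.22 0.2  1.83 0.   1.11 0.22]
[-0.0636, -0.0007, -0.0007] [0.3, -0.1, -0.1]
knob top z -80.2
z -30 xmax 5.8 ymid 1.0 n232
z -10 xmax 5.1 ymid 0.4 n154
z 10 xmax 4.9 ymid 0.3 n122
z 20 xmax 4.7 ymid 0.2 n54
```

```bash
python3 -m crank '[[0,0,-0.03,0,0,0],[0,0,-0.06,0,0,0],[0,0,-0.09,0,0,0],[0,0,-0.095,0,0,0],[-0.035,0,-0.095,0,0,0],[-0.063,-0.001,-0.095,0,0,0],[-0.063,-0.001,-0.095,0,0,0],[-0.063,-0.001,-0.085,0,0,0],[-0.063,-0.001,-0.06,0,0,0],[-0.063,-0.001,-0.045,0,0,0],[-0.063,-0.001,-0.025,0,0,0],[-0.063,-0.001,-0.01,0,0,0],[-0.063,-0.001,-0.001,0,0,0],[-0.063,-0.001,0.001,0,0,0],[-0.063,-0.001,0.001,0,0,0]]'; python3 - <<'E'
from h import *
go()
E
python3 -m crank '[[0,0,-0.03,0,0,0],[0,0,-0.055,0,0,0],[0,0,-0.064,0,0,0],[0,0,-0.064,0,0,0],[0,0,-0.04,0,0,0],[0,0,-0.015,0,0,0],[0,0,-0.003,0,0,0],[0,0,0.001,0,0,0],[0,0,0.001,0,0,0]]'; python3 -m crank '[[0,0,-0.03,0,0,0],[0,0,-0.055,0,0,0],[0,0,-0.064,0,0,0],[0,0,-0.064,0,0,0],[0,0,-0.04,0,0,0],[0,0,-0.015,0,0,0],[0,0,-0.003,0,0,0],[0,0,0.001,0,0,0],[0,0,0.001,0,0,0]]';python3 - <<'E'
from h import *
go((.451,.0475,.1285,90)); brushpose(viewer.get_image("wrist"))
E
```

```text
clock: 22.35
position: [0.4517, 0.1109, 0.1283]
ee_rot: [0.001, 0.707, 0.707, 0.002]
contact_force: [-2.5, -0.1, 7.2]
width: 0.0135
now [0.4517 0.1109 0.1283] yaw 89.98 t 22.35 w 0.0135 F [-2.5 -0.1  7.2] q [0.09 0.17 1.86 0.   1.1  0.09]
clock: 23.48
position: [0.4511, 0.1108, 0.1284]
ee_rot: [0.001, 0.707, 0.707, 0.002]
contact_force: [-2.9, -1.5, 9.7]
width: 0.0134
clock: 24.6
position: [0.4504, 0.1107, 0.1283]
ee_rot: [0.0, 0.707, 0.707, 0.001]
contact_force: [-3.9, -0.6, 10.1]
width: 0.0138
now [0.4504 0.1107 0.1283] yaw 89.99 t 24.6 w 0.0138 F [-3.9 -0.6 10.1] q [0.09 0.17 1.86 0.   1.1  0.09]
[-0.0632, 0.0006, -0.0002] [0.1, -0.1, -0.0]
knob top z -80.4
z -30 xmax 6.1 ymid 1.0 n222
z -10 xmax 5.5 ymid 0.4 n160
z 10 xmax 5.1 ymid 0.3 n120
z 20 xmax 4.8 ymid 0.3 n49
```

Middle beaker is done with three downs to floor contact. Next is the right-hand one.

```bash
python3 -m crank '[[0,0,-0.03,0,0,0],[0,0,-0.06,0,0,0],[0,0,-0.09,0,0,0],[0,0,-0.095,0,0,0],[-0.035,0,-0.095,0,0,0],[-0.063,0.0005,-0.095,0,0,0],[-0.063,0.0005,-0.095,0,0,0],[-0.063,0.0005,-0.085,0,0,0],[-0.063,0.0005,-0.06,0,0,0],[-0.063,0.0005,-0.045,0,0,0],[-0.063,0.0005,-0.025,0,0,0],[-0.063,0.0005,-0.01,0,0,0],[-0.063,0.0005,-0.001,0,0,0],[-0.063,0.0005,0.001,0,0,0],[-0.063,0.0005,0.001,0,0,0]]'
python3 -m crank '[[0,0,-0.03,0,0,0],[0,0,-0.055,0,0,0],[0,0,-0.064,0,0,0],[0,0,-0.064,0,0,0],[0,0,-0.04,0,0,0],[0,0,-0.015,0,0,0],[0,0,-0.003,0,0,0],[0,0,0.001,0,0,0],[0,0,0.001,0,0,0]]'; python3 -m crank '[[0,0,-0.03,0,0,0],[0,0,-0.055,0,0,0],[0,0,-0.064,0,0,0],[0,0,-0.064,0,0,0],[0,0,-0.04,0,0,0],[0,0,-0.015,0,0,0],[0,0,-0.003,0,0,0],[0,0,0.001,0,0,0],[0,0,0.001,0,0,0]]';python3 - <<'E'
from h import *
go((.452,-.15,.27,90)); brushpose(viewer.get_image("wrist"))
E
```

```text
clock: 26.52
position: [0.4505, 0.0484, 0.1283]
ee_rot: [0.0, 0.707, 0.707, 0.001]
contact_force: [-3.4, 0.2, 10.6]
width: 0.0133
clock: 27.65
position: [0.4498, 0.0484, 0.1283]
ee_rot: [-0.0, 0.707, 0.707, 0.0]
contact_force: [-3.4, -0.8, 10.1]
width: 0.0132
clock: 28.78
position: [0.4491, 0.0483, 0.1283]
ee_rot: [-0.001, 0.707, 0.707, -0.0]
contact_force: [-3.2, -0.0, 9.8]
width: 0.0138
now [0.4491 0.0483 0.1283] yaw 90.06 t 28.77 w 0.0138 F [-3.2 -0.   9.8] q [-0.05  0.16  1.88  0.    1.1  -0.05]
[-0.1982, 0.0025, -0.1419] [-0.1, -0.1, 0.1]
knob top z -80.3
z -30 xmax 6.2 ymid 1.1 n233
z -10 xmax 5.7 ymid 0.4 n155
z 10 xmax 5.3 ymid 0.3 n116
z 20 xmax 4.9 ymid -0.1 n50
```

```bash
python3 -m crank '[[0,0,-0.05,0,0,0],[0,0,-0.1,0,0,0],[0,0,-0.142,0,0,0],[-0.05,0.002,-0.142,0,0,0],[-0.1,0.002,-0.142,0,0,0],[-0.15,0.002,-0.142,0,0,0],[-0.2,0.002,-0.142,0,0,0],[-0.25,0.002,-0.142,0,0,0],[-0.3,0.002,-0.142,0,0,0],[-0.34,0.002,-0.142,0,0,0],[-0.35,0.002,-0.142,0,0,0],[-0.35,0.002,-0.142,0,0,0]]'; python3 - <<'E'
from h import *
s=st(); go(); im=viewer.get_image("wrist"); t=viewer.get_image("top"); brushpose(im)
for n,o in(("w9",im),("w9s",s),("t9",t)): np.save(f"pics/{n}.npy",o,allow_pickle=True)
c=np.zeros((420,760,3),np.uint8); c[:,:400]=cv2.resize(im["frame"][30:240,180:380],(400,420)); c[:195,400:]=cv2.resize(t["frame"][195:250,195:355],(360,124)).repeat(1,0)[:124].tolist() if 0 else cv2.resize(t["frame"][195:255,200:340],(360,195)); cv2.imwrite("pics/w9.png",c)
E
```

```text
clock: 30.32
position: [0.4515, -0.3017, 0.2694]
ee_rot: [-0.002, 0.707, 0.707, -0.0]
contact_force: [-0.3, 0.5, -0.7]
width: 0.014
now [ 0.4515 -0.3017  0.2694] yaw 90.01 t 30.32 w 0.014 F [-0.3  0.5 -0.7] q [-0.72  0.2   1.46  0.    1.48 -0.72]
knob top z -80.3
z -30 xmax 6.5 ymid 1.2 n235
z -10 xmax 5.9 ymid 1.2 n162
z 10 xmax 5.7 ymid 1.2 n128
z 20 xmax 5.7 ymid 0.3 n53
```

View pics/w9.png

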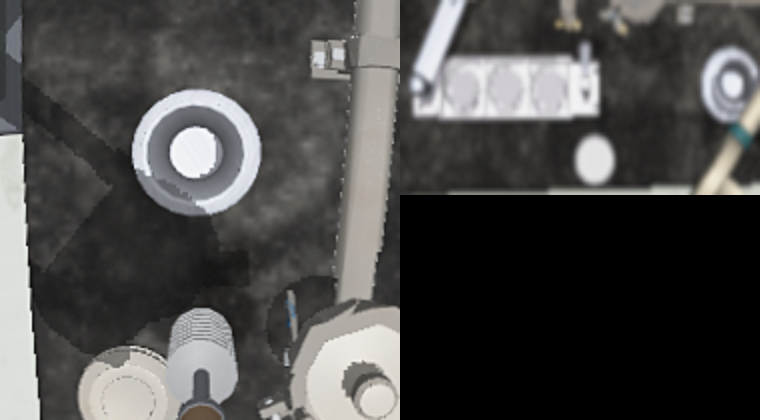

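The pot's foot is at about (196,152) in the 2x crop and the beakers are still in the rack. I'll compute the pot's centre at foot and floor height.

```bash
python3 - <<'E'
from h import *
im=np.load("pics/w9.npy",allow_pickle=True).item(); s=np.load("pics/w9s.npy",allow_pickle=True).item(); f=im["frame"]
for th in (150,):
    b=np.zeros(f.shape[:2],np.uint8); b[70:145,240:315]=f[70:145,240:315].min(-1)>th
    c=max(cv2.findContours(b,0,2)[0],key=cv2.contourArea); e=cv2.minEnclosingCircle(c); print(th,e,wray(im,s,*e[0],.006))
b=np.zeros(f.shape[:2],np.uint8); b[90:122,262:294]=f[90:122,262:294].min(-1)>205
c=max(cv2.findContours(b,0,2)[0],key=cv2.contourArea); e=cv2.minEnclosingCircle(c); print(e,wray(im,s,*e[0],.012))
P=wcloud(im); W=P@rot(s).T+s["position"]
m=(W[...,2]>.06)&(W[...,2]<.085)&(abs(W[...,0]-.45)<.06)&(abs(W[...,1]+.22)<.06); q=W[m]; print("mouth",len(q),q.mean(0),(q.min(0)+q.max(0))/2,q.max(0)-q.min(0))
q=P[(abs(P[...,0])<.025)&(abs(P[...,1])<.025)&(P[...,2]>.06)&(P[...,2]<.125)]*1000
for z0 in (75,90,105,115): d=q[abs(q[:,2]-z0)<4]; print(z0,len(d),(d[:,1].min()+d[:,1].max())/2,d[:,0].max())
E
```

```text
150 ((277.8397216796875, 105.35081481933594), 32.015682220458984) [ 0.44860473 -0.22158115  0.006     ]
((277.3571472167969, 105.78571319580078), 12.667346000671387) [ 0.44805131 -0.22211537  0.012     ]
mouth 1513 [ 0.44834113 -0.22210152  0.07273008] [ 0.44840422 -0.2219244   0.0705079 ] [0.0581301  0.05701299 0.02096014]
75 68 1.205716944089553 11.879099864486944
90 103 1.191472253977401 11.527817631941023
105 52 1.246028824039862 11.554056048409866
115 70 1.2290169383853593 11.389243908427188
```

```bash
python3 -m crank '[[0.04,-0.002,0,0,0,0],[0.075,-0.004,0,0,0,0],[0.082,-0.004,0,0,0,0],[0.082,-0.004,0.03,0,0,0],[0.082,-0.004,0.06,0,0,0],[0.082,-0.004,0.065,0,0,0],[0.082,-0.004,0.065,0,0,0]]'; python3 - <<'E'
from h import *
s=st(); go((.4475,-.2198,.1345,90)); im=viewer.get_image("wrist"); brushpose(im)
P=wcloud(im); W=P@rot(s).T+s["position"]
m=(W[...,2]>.066)&(W[...,2]<.08)&(abs(W[...,0]-.45)<.05)&(abs(W[...,1]+.22)<.05); q=W[m]; print("mouth",len(q),(q.min(0)+q.max(0))/2,q.max(0)-q.min(0))
E
```

```text
clock: 31.3
position: [0.4478, -0.2185, 0.2056]
ee_rot: [-0.001, 0.706, 0.708, 0.0]
contact_force: [-0.2, -0.5, -1.5]
width: 0.0135
now [ 0.4478 -0.2185  0.2056] yaw 90.12 t 31.3 w 0.0135 F [-0.2 -0.5 -1.5] q [-0.59  0.16  1.67  0.    1.31 -0.6 ]
[-0.0014, -0.0001, 0.0711] [-0.1, -0.1, 0.1]
knob top z -80.2
z -30 xmax 6.4 ymid 1.0 n230
z -10 xmax 5.9 ymid 1.0 n173
z 10 xmax 5.7 ymid 1.2 n126
z 20 xmax 5.5 ymid 0.3 n49
mouth 1113 [ 0.44921714 -0.21891049  0.07299245] [0.05816175 0.05242058 0.01396231]
```

Clear and aligned. I'll lower it into the pot.

```bash
python3 -m crank '[[-0.0012,0,0.015,0,0,0],[-0.0012,0,0.03,0,0,0],[-0.0012,0,0.045,0,0,0],[-0.0012,0,0.058,0,0,0],[-0.0012,0,0.067,0,0,0],[-0.0012,0,0.070,0,0,0],[-0.0012,0,0.070,0,0,0]]'
```

```text
clock: 32.22
position: [0.4482, -0.22, 0.1362]
ee_rot: [-0.0, 0.706, 0.708, 0.0]
contact_force: [0.5, 0.2, -0.8]
width: 0.0138
```

```bash
python3 -m crank '[[0,0,0.001,0,0,0],[0,0,0.002,0,0,0],[0,0,0.002,0,0,0]]'
```

```text
clock: 32.6
position: [0.4482, -0.2201, 0.1343]
ee_rot: [-0.0, 0.706, 0.708, 0.0]
contact_force: [0.1, 0.1, -0.8]
width: 0.0136
```

```bash
python3 -m crank '[[0,0,0.001,0,0,0],[0,0,0.001,0,0,0]]' && python3 -m crank '[[0,0,0,0,0,0],[0,0,0,0,0,0],[0,0,0,0,0,0],[0,0,-0.03,0,0,0],[0,0,-0.08,0,0,0],[0,0,-0.13,0,0,0],[0,0,-0.17,0,0,0],[0,0,-0.18,0,0,0],[0,0,-0.18,0,0,0]]' 0.5; python3 - <<'E'
from h import *
go(); s=st(); im=viewer.get_image("wrist"); P=wcloud(im); W=P@rot(s).T+s["position"]
hs=cv2.cvtColor(im["frame"],cv2.COLOR_BGR2HSV); q=W[(hs[...,1]>60)&(hs[...,0]<25)&(abs(W[...,0]-.448)<.06)&(abs(W[...,1]+.22)<.06)&(W[...,2]>.08)]
for z0 in (.12,.15,.18,.207): d=q[abs(q[:,2]-z0)<.006]; print(z0,len(d),(d.min(0)+d.max(0))/2 if len(d) else 0)
print(q[:,2].max())
# latch knob now, from top camera
t=viewer.get_image("top"); np.save("pics/t10.npy",t,allow_pickle=True)
go((.448,-.05,.31,90),(.58,.09,.31,153))
E
```

```text
clock: 32.85
position: [0.4483, -0.2201, 0.1333]
ee_rot: [-0.0, 0.706, 0.708, 0.0]
contact_force: [-0.1, -0.4, -0.5]
width: 0.0137
clock: 33.98
position: [0.4482, -0.2202, 0.3132]
ee_rot: [-0.0, 0.706, 0.708, 0.0]
contact_force: [0.5, 0.2, -1.3]
width: 0.0427
now [ 0.4482 -0.2202  0.3132] yaw 90.12 t 33.98 w 0.0427 F [ 0.5  0.2 -1.3] q [-0.6   0.12  1.46  0.    1.56 -0.6 ]
0.12 26 [ 0.44848345 -0.21830239  0.12052677]
0.15 31 [ 0.44895702 -0.21763343  0.14997547]
0.18 40 [ 0.44905544 -0.21688017  0.17991531]
0.207 371 [ 0.44863569 -0.2218363   0.20779263]
0.21454416135030013
now [ 0.4476 -0.2197  0.3116] yaw 90.12 t 34.08 w 0.0424 F [-0.9 -0.3 -0.4] q [-0.6   0.12  1.46  0.    1.56 -0.6 ]
[0.1697, 0.0008, 0.002] [-0.1, -0.1, 0.1]
[0.3094, 0.1331, 0.002] [-0.1, -0.2, -62.9]
```

The brush stands upright in the pot, axis within about 1 mm and top at 0.21. I'll go back over the latch knob.

```bash
python3 - <<'E'
from h import *
go((.6265,.129,.25,153.7))
E
```

```text
now [ 0.4476 -0.2197  0.3116] yaw 90.12 t 34.08 w 0.0424 F [-0.9 -0.3 -0.4] q [-0.6   0.12  1.46  0.    1.56 -0.6 ]
[0.3482, 0.1798, 0.062] [-0.1, -0.2, -63.6]
```

```bash
python3 -m crank '[[0.04,0.01,0,0,0,-5],[0.08,0.02,0,0,0,-10],[0.12,0.04,0,0,0,-17],[0.16,0.06,0,0,0,-24],[0.2,0.08,0,0,0,-32],[0.24,0.105,0,0,0,-40],[0.28,0.13,0,0,0,-48],[0.315,0.155,0,0,0,-56],[0.348,0.18,0,0,0,-63.6],[0.348,0.18,0.03,0,0,-63.6],[0.348,0.18,0.06,0,0,-63.6],[0.348,0.18,0.062,0,0,-63.6]]' 0.5; python3 - <<'E'
from h import *
s=st(); go(); im=viewer.get_image("wrist"); np.save("pics/w11.npy",im,allow_pickle=True); np.save("pics/w11s.npy",s,allow_pickle=True)
P=wcloud(im); W=P@rot(s).T+s["position"]; f=im["frame"]
m=(W[...,2]>.118)&(W[...,2]<.152)&(abs(P[...,0])<.05)&(abs(P[...,1])<.05)&(f.max(-1)<90)
q=P[m]*1000; print(len(q),q.min(0),q.max(0)); k=W[m]; top=k[k[:,2]>k[:,2].max()-.006]; print("top",k[:,2].max(),(top.min(0)+top.max(0))/2,top.max(0)-top.min(0))
E
```

```text
clock: 35.58
position: [0.6243, 0.1287, 0.2454]
ee_rot: [-0.006, 0.227, 0.974, -0.001]
contact_force: [0.1, -0.3, 1.0]
width: 0.0424
now [0.6243 0.1287 0.2454] yaw 153.73 t 35.58 w 0.0424 F [ 0.1 -0.3  1. ] q [ 0.09  0.36  1.29  0.    1.5  -1.02]
439 [-10.73783817  -7.24859626  97.38322112] [  5.97272001   9.48258789 127.40879453]
top 0.1479564054041835 [0.6261728  0.12882986 0.1450445 ] [0.01717841 0.01700997 0.0058238 ]
```

```bash
python3 -m crank '[[-0.0015,0,0.05,0,0,0],[-0.0015,0,0.09,0,0,0],[-0.0015,0,0.12,0,0,0],[-0.0015,0,0.135,0,0,0],[-0.0015,0,0.145,0,0,0],[-0.0015,0,0.145,0,0,0]]'; python3 -m crank '[[0,0,0,0,0,0],[0,0,0,0,0,0],[0,0,0,0,0,0],[0,0,0,0,0,0],[0,0,0,0,0,0]]' 0 40; python3 - <<'E'
from h import *
go(); s=st();p=s["position"]; H=np.array((.456,.222)); print("r",np.hypot(*(p[:2]-H)),"ang",np.arctan2(p[0]-H[0],H[1]-p[1]))
# arc with rigid rotation about hinge, gate frame via angle
arc(H,[(-t,0) for t in np.arange(.1,.85,.1)])
E
```

```text
clock: 36.38
position: [0.626, 0.1283, 0.1027]
ee_rot: [-0.004, 0.227, 0.974, 0.0]
contact_force: [-0.6, -0.5, -0.3]
width: 0.0429
clock: 37.0
position: [0.627, 0.1283, 0.104]
ee_rot: [-0.002, 0.227, 0.974, 0.001]
contact_force: [0.4, 0.9, 6.0]
width: 0.0161
now [0.627  0.1283 0.104 ] yaw 153.71 t 37.0 w 0.0161 F [0.4 0.9 6. ] q [ 0.09  0.45  1.52  0.    1.18 -1.02]
r 0.19500156891418988 ang 1.0697987262176947
-0.1 0 [0.0018,-0.0194,0.0000,-0.0,0.0,5.7]
-0.2 0 [0.0055,-0.0385,0.0000,-0.1,0.0,11.5]
-0.30000000000000004 0 [0.0111,-0.0572,0.0001,-0.1,0.0,17.2]
-0.4 0 [0.0186,-0.0752,0.0001,-0.1,0.0,22.9]
-0.5 0 [0.0278,-0.0924,0.0001,-0.1,0.0,28.6]
-0.6 0 [0.0387,-0.1086,0.0002,-0.2,0.0,34.4]
-0.7000000000000001 0 [0.0511,-0.1236,0.0003,-0.2,0.0,40.1]
-0.8 0 [0.0650,-0.1373,0.0003,-0.2,0.0,45.8]
```

```bash
python3 -m crank '[[0.0018,-0.0194,0,0,0,5.7],[0.0055,-0.0385,0,0,0,11.5],[0.011,-0.0572,0,0,0,17.2],[0.0186,-0.0752,0,0,0,22.9],[0.0278,-0.0924,0,0,0,28.6],[0.0387,-0.1086,0,0,0,34.4],[0.0511,-0.1236,0,0,0,40.1],[0.058,-0.1305,0,0,0,43],[0.058,-0.1305,0,0,0,43]]';  python3 - <<'E'
from h import *
go(); s=st();p=s["position"]; H=np.array((.456,.222)); print("r",np.hypot(*(p[:2]-H)),"ang",np.arctan2(p[0]-H[0],H[1]-p[1]))
arc(H,[(0,.13),(0,.27)])
E
```

```text
clock: 38.12
position: [0.5171, 0.036, 0.1046]
ee_rot: [-0.002, 0.568, 0.823, -0.001]
contact_force: [-0.3, -2.7, 1.0]
width: 0.0162
now [0.5171 0.036  0.1046] yaw 110.75 t 38.12 w 0.0162 F [-0.3 -2.7  1. ] q [-0.07  0.28  1.79  0.    1.08 -0.43]
r 0.195796428808942 ang 0.3171783414726403
0 0.13 [0.0021,-0.0000,-0.0096,0.0,-7.4,-0.0]
0 0.27 [0.0057,-0.0001,-0.0196,0.0,-15.5,0.0]
```

```bash
python3 -m crank '[[0.001,0,-0.005,0,-4,0],[0.002,0,-0.01,0,-8,0],[0.003,0,-0.015,0,-12,0],[0.005,0,-0.020,0,-15.5,0],[0.005,0,-0.020,0,-15.5,0]]';  python3 - <<'E'
from h import *
go(); s=st();p=s["position"]; H=np.array((.456,.222)); g=p; print("ang",np.arctan2(p[0]-H[0],H[1]-p[1]))
arc(H,[(-t,0) for t in (.05,.1,.15,.2,.25,.3,.34,.36)])
E
```

```text
clock: 38.75
position: [0.5164, 0.0405, 0.1256]
ee_rot: [0.111, 0.561, 0.817, -0.078]
contact_force: [1.4, -5.6, 3.1]
width: 0.0167
now [0.5164 0.0405 0.1256] yaw 111.06 t 38.75 w 0.0167 F [ 1.4 -5.6  3.1] q [ 0.14  0.24  1.82 -0.31  1.04 -0.08]
ang 0.3214507730701813
-0.05 0 [0.0007,-0.0095,-0.0001,0.8,0.0,2.8]
-0.1 0 [0.0018,-0.0190,-0.0004,1.5,0.0,5.5]
-0.15 0 [0.0033,-0.0285,-0.0008,2.3,0.0,8.3]
-0.2 0 [0.0054,-0.0378,-0.0014,3.1,0.0,11.0]
-0.25 0 [0.0078,-0.0470,-0.0020,3.9,0.0,13.8]
-0.3 0 [0.0107,-0.0561,-0.0028,4.6,0.1,16.6]
-0.34 0 [0.0134,-0.0632,-0.0035,5.2,0.1,18.8]
-0.36 0 [0.0148,-0.0668,-0.0039,5.5,0.1,19.9]
```

```bash
python3 -m crank '[[0.0007,-0.0095,0,0.8,0,2.8],[0.0018,-0.019,-0.0004,1.5,0,5.5],[0.0033,-0.0285,-0.0008,2.3,0,8.3],[0.0054,-0.0378,-0.0014,3.1,0,11],[0.0078,-0.047,-0.002,3.9,0,13.8],[0.0107,-0.0561,-0.0028,4.6,0,16.6],[0.0134,-0.0632,-0.0035,5.2,0,18.8],[0.014,-0.065,-0.0037,5.3,0,19.3],[0.014,-0.065,-0.0037,5.3,0,19.3]]';  python3 - <<'E'
from h import *
s=st();A=rot(s);p=s["position"]
yaw=np.degrees(np.arctan2(A[1,0],A[0,0])); x=np.array([np.cos(np.radians(yaw)),np.sin(np.radians(yaw)),0])
t=p-.0056*x-[0,0,.0210]; go((*t,yaw))
E
```

```text
clock: 39.88
position: [0.4504, 0.0301, 0.1257]
ee_rot: [0.097, 0.694, 0.707, -0.097]
contact_force: [0.3, -6.5, 1.7]
width: 0.016
now [0.4504 0.0301 0.1257] yaw 91.09 t 39.88 w 0.016 F [ 0.3 -6.5  1.7] q [ 0.14  0.2   1.88 -0.3   1.12  0.26]
[0.0003, 0.0001, 0.0217] [-0.2, 15.7, -0.0]
```

```bash
python3 -m crank '[[0,0,0.007,0,5,0],[0,0,0.014,0,10,0],[0,0,0.0215,0,15.7,0],[0,0,0.0215,0,15.7,0]]'
```

```text
clock: 40.38
position: [0.4503, 0.0254, 0.1043]
ee_rot: [-0.003, 0.703, 0.712, 0.0]
contact_force: [0.3, 3.5, -1.5]
width: 0.0166
```

```bash
python3 -m crank '[[0,0,0,0,0,0],[0,0,0,0,0,0],[0,0,0,0,0,0],[0,0,0,0,0,0]]' 0.5;python3 - <<'E'
from h import *
s=st(); go(); im=viewer.get_image("wrist"); P=wcloud(im); W=P@rot(s).T+s["position"]; f=im["frame"]
m=(W[...,2]>.112)&(W[...,2]<.165)&(abs(P[...,0])<.03)&(abs(P[...,1])<.014)&(f.max(-1)<90); k=W[m]; top=k[k[:,2]>k[:,2].max()-.005]; print("knob top",k[:,2].max(),(top.min(0)+top.max(0))/2)
m=(W[...,2]>.09)&(W[...,2]<.125)&(abs(W[...,0]-.452)<.008)&(f.min(-1)>90)
for y in (-.02,0.,.06,.09): d=W[m&(abs(W[...,1]-y)<.008)]; print("bar",y,len(d),d[:,2].max() if len(d) else 0, d[:,0].mean() if len(d) else 0)
E
```

```text
clock: 40.88
position: [0.4504, 0.0257, 0.1044]
ee_rot: [-0.003, 0.702, 0.712, 0.001]
contact_force: [-0.2, -0.4, -0.1]
width: 0.0429
now [0.4504 0.0257 0.1044] yaw 90.77 t 40.88 w 0.0429 F [-0.2 -0.4 -0.1] q [-0.1   0.18  1.92  0.    1.04 -0.12]
knob top 0.14725066391599262 [0.45125981 0.02736216 0.14475301]
bar -0.02 253 0.11055748928331625 0.4509723598953042
bar 0.0 0 0 0
bar 0.06 444 0.10632718788799027 0.45206856194012346
bar 0.09 551 0.11077773811709064 0.45214196463330447
```

```bash
python3 -m crank '[[0,0,-0.03,0,0,0],[0,0,-0.08,0,0,0],[0,0,-0.13,0,0,0],[0,0,-0.15,0,0,0],[-0.02,0,-0.15,0,0,0],[-0.02,0,-0.15,0,0,0]]'; python3 - <<'E'
from h import *
go(); im=viewer.get_image("wrist"); si=viewer.get_image("side"); t=viewer.get_image("top")
c=np.zeros((560,800,3),np.uint8); c[:560,:400]=cv2.resize(im["frame"][0:280,190:390],(400,560),interpolation=cv2.INTER_CUBIC)
c[:300,400:]=cv2.resize(si["frame"][170:320,180:380],(400,300),interpolation=cv2.INTER_CUBIC)
c[300:540,400:]=cv2.resize(t["frame"][170:266,190:350],(400,240),interpolation=cv2.INTER_CUBIC)
cv2.imwrite("pics/end.png",c)
E
```

```text
clock: 41.68
position: [0.4512, 0.0045, 0.2545]
ee_rot: [-0.002, 0.703, 0.711, 0.001]
contact_force: [0.6, 1.1, -0.1]
width: 0.0425
now [0.4512 0.0045 0.2545] yaw 90.68 t 41.67 w 0.0425 F [ 0.6  1.1 -0.1] q [-0.15  0.06  1.66  0.    1.42 -0.16]
```

View pics/end.png

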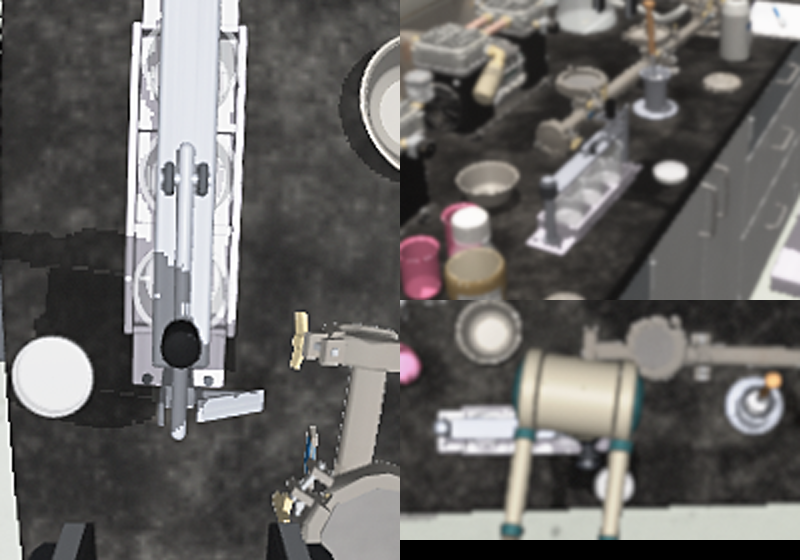

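The gate is shut and the latch bar is level, with its end at (178,420) on the rack side of the keeper and ramp at (230,405). The brush stands upright in its pot, and the beakers and bystanders are in place.

```bash
python3 -c "
from h import *
job.sign_off(); go()"
```

```text
the job is handed in; nothing more can be done
the job is handed in; nothing more can be done
```

I carried out every step of the job and handed it in at about 42 s. I lifted the latch and swung the gate open about 1.1 rad. All three beakers were there, so I brushed them left to right. The brush then went back in its pot, head down, and I swung the gate shut and let the latch bar drop.

- **Brushing:** each beaker got three strokes down to its floor, each ending in about 7–13 N of contact, with the brush raised to about the rim between strokes. That rim height comes from the commanded moves; I did not measure it on each stroke.
- **Last checks:** the latch knob top read 147 mm, so the bar is level, and the final picture shows it behind the keeper plate. The brush stands upright in the pot. The beakers are in the rack, and everything else I could see on the bench looked in place.
- **What disagreed:**
    - **Brush grip:** the first two grips closed on its end knob. Wrist depth put the finger pads about 20 mm further back than the stated tool point, so I gripped again lower. That grip read 13.6 mm wide, which fits the 14 mm handle.
    - **Latch knob:** I first held it near its top, and that grip still lifted the bar.
    - **Top camera:** it read about 6 mm short in x, so I went by the wrist camera.

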